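# Close the enclosures with the stacked lids

### The arm

A 7-joint arm with a two-finger parallel gripper is mounted at the origin on the work surface. World frame = base frame: x ahead of the robot, y to its left, z up, the work surface at z = 0. Lengths are in m, angles in rad, forces in N, time in s.
With the tool pointing down it reaches from about 0.4 to 0.85 m from the base axis. Payload 4.5 kg.
Tool frame: the origin (TCP) lies midway between the tips of the shut fingers; the grasp point (between the pads) lies r.grip_point_offset behind it (r.grip_point_offset is the distance from the TCP to the grasp point, in m); z points along the fingers, y is the line along which they close (so a half turn about z gives the same grasp; the last joint's range is limited). The gripper opens to 88 mm and grips with 3 to 60 N. Pads are 18 mm wide; open, the fingers measure 123 mm over their backs; the gripper's body (75 mm by 187 mm) begins 45 mm behind the grasp point.
Start: joints at [1.255, 0.689, -0.195, 1.565, 0.157, 0.902, -0.215], TCP at [0.214, -0.587, 0.239] pointing down, gripper open.
Joint ranges: [-3.01, 3.01], [-0.46, 2.08], [-1.47, 1.51], [0.13, 2.56], [-1, 4.14], [0.04, 2.09], [-2.66, 2.66]. Speed limits (rad/s): [2.57, 2.57, 3.14, 3.14, 3.14, 3.14, 3.14].

### API

Orientations are given as a unit quaternion [x, y, z, w].
In Python, from plant import r gives the robot as it stands.
- The arm moves only by the shell command python3 -m jog 'ROWS' [FORCE]. ROWS is JSON, a list of rows, each an object of numbers: "wx", "wy", "wz": the turn, a rotation vector about the world's x, y, z as a fraction of full scale; "dx", "dy", "dz": the shift along the world's x, y, z as a fraction of full scale; "hand": the closure, from 0 (fully open) to 1 (shut). In form: [{"wx": .., "wy": .., "wz": .., "dx": .., "dy": .., "dz": .., "hand": ..}, ...]. A call has 1 to 5 rows; each row shifts and turns the commanded pose from where the row before left it; what a row does not reach is not made up. Full scale, the value 1, is 0.25 m for a shift and 2 rad for a turn. A row lasts 1/12 s, in which the tool goes at most 41.7 mm and 7.16 degrees, less where a joint would pass 70% of its speed; a pose out of reach is approached as far as the arm can. A call with a number of a shift or a turn outside -1 to 1 is refused whole. A call with a gripper value outside its range is refused whole. The fingers move at their own pace and stop on an object; FORCE is the grip in N (left out, the last holds). Time passes only in rows, so rows that do not move let the fingers close. It gives the time, the measured TCP pose, the force, the opening and the grip force at its end, in the units of the state.
- r.get_state(): the state, without advancing time (a new reading comes with each control period).
- r.snapshot(name): name is "scene" or "top" or "wrist"; returns the picture (420x560x3 uint8, red, green, blue); there is no depth.
- r.camera_info(name): a dict with "mtx" (3x3 intrinsics, pixels), "R" (3x3) and "t" (3): a world point X has camera coordinates R X + t. Camera axes: x right, y down, z forward; pixel columns grow to the right and rows downward; lengths in m; the calibration is good to about 2 mm. A picture is of the moment at which its call begins: read the wrist's pose just before it. camera_info takes no time and is no camera call; for the wrist camera it gives the pose at the moment of the call.
- r.finish_job(): hands the job in; it is judged then, once.
Trained networks look in the newest picture that a camera, given by its name, has taken for a name from the list of things; names that differ only in an ending like _2 or _b are one class to them, and where a whole thing is asked for, a point or a joint stands for the part that bears it (a point fixed in the world has none). Each returns a list of dicts, best first, with "p" (0 to 1); they miss things now and then, are a little off and sometimes report something else, mostly with a low value. They report only what shows in the picture. A call takes as long as a camera call. They do not tell look-alikes from the thing itself.
- r.search_frame(camera, query): "bbox" ([left, top, right, bottom] in pixels, round what is visible of it).
- r.masks_of(camera, query): "region" (420x560 bool, what is visible of it) and "bbox" ([left, top, right, bottom] in pixels, round what is visible of it).
The state is a dict: "clock": time; "q": joint angles; "qd": joint speeds; "joint_torque": joint torques, N m; "tool_pos": TCP position; "eef_rot": TCP orientation; "contact_force": force on the tool from outside, world axes, zero at the start; "moment": the same for the moment, N m; "opening": opening from 0.0 (shut) to 1.0 (fully open); "finger_force": force on a finger pad.
Only numpy, scipy, OpenCV 4.12 (cv2) and the standard library are available. Lean on these libraries where they do the work, as an engineer would, in place of code of your own. Each camera call takes 0.05 s, during which the arm holds its last target. There are 200 camera calls.

### The job

The four stacked lids belong to the four open enclosures on the bench. Take the stack apart and close each enclosure with the lid of its own shape and size, squarely in place and seated flush on the rim all round, and leave the enclosures standing where they are.

Things in the scene. Friction and masses are not known exactly. Their poses are not given: they have to be found in the camera images.
- lid_long: The long lid, grey cast metal, 145 mm (its y) x 60 mm (its x), flat top, upright sides. 18 mm thick: a tongue (ridges, 127 x 42 mm outside), 4 mm deep, under the full-size plate, 14 mm. Origin: centre of the tongue's underside, z up, so the plate spans z 4 to 18 mm. Starts right side up at the bottom of the stack, on the bench, a little askew. Loose, under 0.2 kg.
- lid_medium: The medium lid, grey cast metal, 100 mm (its y) x 60 mm (its x), flat top, upright sides. 18 mm thick: a tongue (ridges, 82 x 42 mm outside), 4 mm deep, under the full-size plate, 14 mm. Origin: centre of the tongue's underside, z up, so the plate spans z 4 to 18 mm. Starts right side up in the stack, on the long lid, a little askew. Loose, under 0.2 kg.
- lid_square: The square lid, grey cast metal, 60 mm (its y) x 60 mm (its x), flat top, upright sides. 18 mm thick: a tongue (ridges, 42 x 42 mm outside), 4 mm deep, under the full-size plate, 14 mm. Origin: centre of the tongue's underside, z up, so the plate spans z 4 to 18 mm. Starts right side up in the stack, on the medium lid, a little askew. Loose, under 0.2 kg.
- lid_round: The round lid, grey cast metal, round, 54 mm diameter, flat top, upright sides. 18 mm thick: a round tongue, 36 mm diameter, 4 mm deep, under the full-size plate, 14 mm. Origin: centre of the tongue's underside, z up, so the plate spans z 4 to 18 mm. Starts right side up at the top of the stack, on the square lid, a little askew. Loose, under 0.2 kg.
- box_long: The long enclosure, open grey cast box, 145 (its y) x 60 mm (its x), 40 mm tall, walls 5 mm, corner screw bosses; parts inside well below the rim. On both y ends a cable gland, 14 mm out, up to z 26 mm. Origin: centre of the underside, z up. Loose, under 0.5 kg. Lid on: tongue in the mouth, 4 mm free all round, plate on the rim, lid origin 36 mm above this one; fits either way round.
- box_medium: The medium enclosure, open grey cast box, 100 (its y) x 60 mm (its x), 40 mm tall, walls 5 mm, corner screw bosses; parts inside well below the rim. On both y ends a cable gland, 14 mm out, up to z 26 mm. Origin: centre of the underside, z up. Loose, under 0.5 kg. Lid on: tongue in the mouth, 4 mm free all round, plate on the rim, lid origin 36 mm above this one; fits either way round.
- box_square: The square enclosure, open grey cast box, 60 (its y) x 60 mm (its x), 36 mm tall, walls 5 mm, corner screw bosses; parts inside well below the rim. On both y ends a cable gland, 14 mm out, up to z 26 mm. Origin: centre of the underside, z up. Loose, under 0.5 kg. Lid on: tongue in the mouth, 4 mm free all round, plate on the rim, lid origin 32 mm above this one; fits in any quarter turn.
- box_round: The round enclosure, open grey cast box, round, 54 mm diameter, 36 mm tall, walls 5 mm; parts inside well below the rim. On both x sides a cable gland, 14 mm out, up to z 26 mm. Origin: centre of the underside, z up. Loose, under 0.5 kg. Lid on: tongue in the mouth, 4 mm free all round, plate on the rim, lid origin 32 mm above this one; fits at any angle.
Not all that is in view belongs to the job. What is shaped like the lid_round but red is not meant.

How it is judged:
By the outcome, as a careful person would: the job done as asked, in the order asked, and still so for the second after the job is handed in, with the robot touching nothing.
It also fails if it takes over 104 s, if anything falls off the work surface, if the arm or the gripper's body presses on something with over 40 N, if the wrist force passes 120 N, or if a joint passes its speed limit or range.

## Working session

There is one attempt and no reset: what is moved stays moved. The work goes in short steps, Python scripts to look and compute and a shell command to move; the robot and the scene stay as the last step left them, time stands still between calls to the robot, and variables do not carry over. Pictures are saved under pics/ and viewed, at most 16 in all, crops included, and the job is handed in when it is done.

```bash
mkdir -p pics; ls
python3 - <<'E'
from plant import r
import cv2,numpy as np
for n in ["scene","top"]:
    cv2.imwrite(f"pics/{n}0.png",r.snapshot(n)[:,:,::-1])
    c=r.camera_info(n);print(n,np.round(c["mtx"],1).tolist(),np.round(c["R"],3).tolist(),np.round(c["t"],3).tolist())
    for q in ["lid_long","lid_medium","lid_square","lid_round","box_long","box_medium","box_square","box_round"]:
        print(q,[(round(d["p"],2),np.round(d["bbox"]).tolist()) for d in r.search_frame(n,q)[:3]])
s=r.get_state();print(s["clock"],s["tool_pos"],s["eef_rot"],r.grip_point_offset,s["opening"])
E
```

```text
pics
scene [[541.8, 0.0, 272.8], [0.0, 541.8, 202.8], [0.0, 0.0, 1.0]] [[-0.503, 0.864, 0.009], [0.536, 0.32, -0.781], [-0.678, -0.388, -0.625]] [0.188, -0.235, 1.645]
lid_long [(0.62, [342.0, 222.0, 404.0, 247.0])]
lid_medium [(0.95, [351.0, 217.0, 401.0, 244.0]), (0.57, [340.0, 223.0, 403.0, 247.0])]
lid_square [(0.71, [363.0, 219.0, 392.0, 241.0]), (0.21, [108.0, 190.0, 173.0, 241.0])]
lid_round [(0.87, [424.0, 213.0, 446.0, 233.0]), (0.6, [362.0, 210.0, 388.0, 230.0]), (0.6, [343.0, 262.0, 366.0, 281.0])]
box_long [(0.93, [106.0, 192.0, 172.0, 239.0])]
box_medium [(0.72, [235.0, 187.0, 279.0, 221.0])]
box_square [(0.83, [126.0, 156.0, 160.0, 178.0])]
box_round [(0.94, [285.0, 257.0, 315.0, 286.0])]
top [[451.3, 0.0, 281.9], [0.0, 451.3, 209.5], [0.0, 0.0, 1.0]] [[0.007, -1.0, 0.02], [-0.991, -0.009, -0.132], [0.132, -0.019, -0.991]] [0.038, 0.462, 1.045]
lid_long [(0.97, [144.0, 206.0, 208.0, 248.0])]
lid_medium [(0.61, [151.0, 205.0, 196.0, 245.0])]
lid_square [(0.54, [157.0, 208.0, 191.0, 242.0])]
lid_round [(0.96, [108.0, 208.0, 127.0, 233.0]), (0.8, [161.0, 272.0, 185.0, 296.0]), (0.75, [160.0, 215.0, 186.0, 237.0])]
box_long [(0.7, [351.0, 123.0, 419.0, 150.0]), (0.29, [153.0, 205.0, 200.0, 245.0])]
box_medium [(0.73, [271.0, 195.0, 324.0, 227.0]), (0.26, [350.0, 122.0, 421.0, 150.0])]
box_square [(0.88, [420.0, 189.0, 458.0, 221.0])]
box_round [(0.63, [204.0, 132.0, 229.0, 169.0])]
0.9 [ 0.21421257 -0.5871787   0.2387454 ] [9.84742583e-01 1.74017366e-01 7.87800100e-06 3.79730261e-05] 0.0187 1.001363256570915
```

View pics/scene0.png

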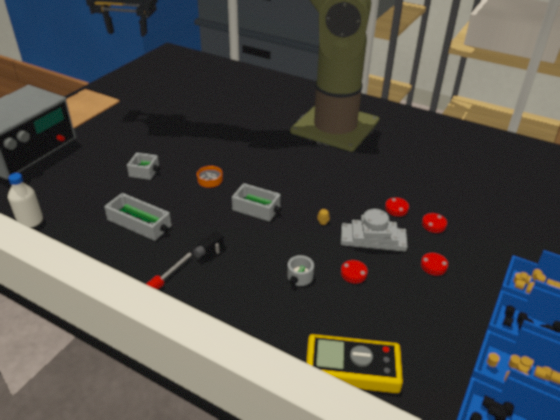

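View pics/top0.png

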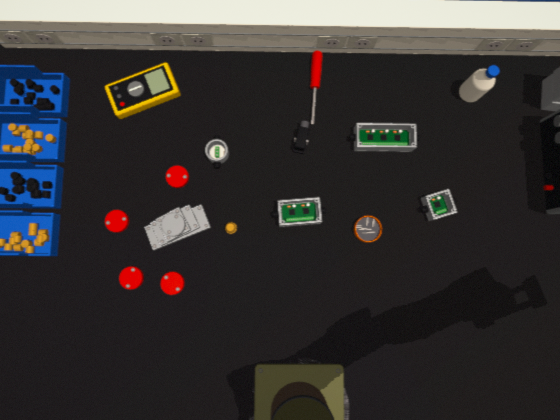

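Scene and top views agree. In the top picture the lid stack is at about (177,226), with red decoy discs around it. The boxes are round (217,152), medium (299,211), long (386,137) and square (440,205).

```bash
cat > h.py <<'E'
from plant import r
import cv2,numpy as np
def back(cam,px,z,ci=None):
    c=ci or r.camera_info(cam);px=np.atleast_2d(px).astype(float)
    d=(np.c_[px,np.ones(len(px))]@np.linalg.inv(c["mtx"]).T)@c["R"]
    o=-c["R"].T@c["t"];return (o+d*((z-o[2])/d[:,2])[:,None])[:,:2]
def rect(cam,region,z,ci=None):
    cs=max(cv2.findContours(region.astype(np.uint8),0,1)[0],key=cv2.contourArea)[:,0]
    (c,s,a)=cv2.minAreaRect((back(cam,cs,z,ci)*1000).astype(np.float32))
    if s[0]<s[1]: a+=90;s=s[::-1]
    return np.round(c,1),np.round(s,1),round((a+90)%180-90,1)   # centre mm, (long,short) mm, direction of long axis deg
def st():
    s=r.get_state();q=s["eef_rot"]
    from scipy.spatial.transform import Rotation as R
    y=R.from_quat(q).as_matrix()[:,1]
    print("t",round(s["clock"],2),"pos",np.round(s["tool_pos"],4),"yaw_y",round(np.degrees(np.arctan2(y[1],y[0])),2),"F",np.round(s["contact_force"],1),"open",round(s["opening"],3),"ff",s["finger_force"],"q",np.round(s["q"],2))
E
python3 - <<'E'
from h import *
st()
r.snapshot("top")
for q,z in [("box_long",.04),("box_medium",.04),("box_square",.036),("box_round",.036),("lid_long",.018),("lid_medium",.032),("lid_square",.046),("lid_round",.06)]:
    for d in r.masks_of("top",q)[:3]: print(q,round(d["p"],2),*rect("top",d["region"],z))
c=r.camera_info("wrist");s=r.get_state()
o=-c["R"].T@c["t"];print("cam off world",o-s["tool_pos"],c["R"].round(3).tolist(),c["mtx"].round(1).tolist())
from scipy.spatial.transform import Rotation as R
T=R.from_quat(s["eef_rot"]).as_matrix();print("in tool",T.T@(o-s["tool_pos"]),"cam z in tool",T.T@c["R"][2])
E
```

```text
t 0.9 pos [ 0.2142 -0.5872  0.2387] yaw_y -69.96 F [ 0.  -0.2  1.4] open 1.001 ff 0.0 q [ 1.25  0.69 -0.19  1.57  0.16  0.9  -0.22]
box_long 0.85 [ 641.6 -204.8] [165.8  72.5] -89.3
box_medium 0.93 [456.2   2.4] [126.2  65.1] -83.4
box_square 0.9 [ 476.2 -330.9] [87.2 63.1] -74.0
box_round 0.7 [600.9 200. ] [69.2 55.2] 38.1
box_round 0.26 [ 641.6 -204.7] [169.   70.3] -89.3
lid_long 0.61 [426.4 272. ] [105.2  60.6] -65.2
lid_medium 0.94 [439.6 259.8] [61.4 24.8] 23.4
lid_square 0.55 [411.6 263.8] [23.6 13.2] -21.2
lid_round 0.96 [533.3 287. ] [51.3 49.8] -89.4
lid_round 0.96 [299.  383.8] [49.7 44.6] -89.6
lid_round 0.81 [289.  289.6] [49.9 49.9] 46.2
cam off world [0.07720091 0.02873825 0.14443749] [[0.342, -0.94, -0.001], [-0.892, -0.325, 0.315], [-0.297, -0.107, -0.949]] [[295.5, 0.0, 281.2], [0.0, 295.5, 207.1], [0.0, 0.0, 1.0]]
in tool [ 0.08237725 -0.00052643 -0.14443603] cam z in tool [-0.31515088 -0.00147567  0.94904043]
```

```bash
python3 -m jog '[{"dx":0.12,"dy":0.085,"dz":-0.02,"wz":0.06,"hand":0},{"dx":0.12,"dy":0.085,"dz":-0.02,"wz":0.06,"hand":0},{"dx":0.12,"dy":0.085,"dz":-0.02,"wz":0.06,"hand":0},{"dx":0.12,"dy":0.085,"dz":-0.02,"wz":0.06,"hand":0},{"dx":0.12,"dy":0.085,"dz":-0.02,"wz":0.06,"hand":0}]' 30
python3 -m jog '[{"dx":0.12,"dy":0.085,"dz":-0.02,"wz":0.06,"hand":0},{"dx":0.12,"dy":0.085,"dz":-0.02,"wz":0.06,"hand":0},{"dx":0.12,"dy":0.085,"dz":-0.02,"wz":0.06,"hand":0},{"dx":0.08,"dy":0.06,"dz":0,"wz":0.06,"hand":0},{"hand":0}]'
cat > look.py <<'E'
import sys;from h import *
H={"box_long":.04,"box_medium":.04,"box_square":.036,"box_round":.036,"lid_long":.018,"lid_medium":.036,"lid_square":.054,"lid_round":.072}
st();ci=r.camera_info("wrist");im=r.snapshot("wrist");cv2.imwrite(f"pics/{sys.argv[1]}.png",im[:,:,::-1])
np.savez(f"pics/{sys.argv[1]}.npz",im=im,**{k:ci[k] for k in("mtx","R","t")})
for q in sys.argv[2:]:
    for d in r.masks_of("wrist",q)[:2]:
        print(q,round(d["p"],2),np.round(d["bbox"]),*rect("wrist",d["region"],H[q],ci))
E
python3 look.py w1 box_square box_long box_medium
```

```text
t 1.35 pos [ 0.2142 -0.5872  0.2388] yaw_y -69.96 F [-0.3  0.1 -0.1] open 0.997 ff 0.0 q [ 1.25  0.69 -0.19  1.57  0.16  0.9  -0.22]invalid input
invalid input
```

View pics/w1.png

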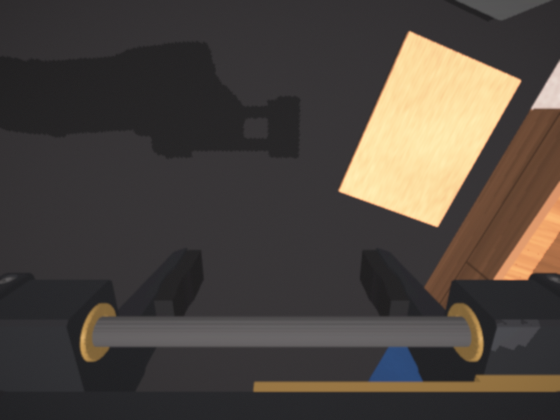

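The wrist view shows bare bench and the fingers at about (185,280) and (380,280). The moves were refused, so every key is probably required in each row.

```bash
python3 -m jog '[{"wx":0,"wy":0,"wz":0.06,"dx":0.12,"dy":0.085,"dz":-0.02,"hand":0},{"wx":0,"wy":0,"wz":0.06,"dx":0.12,"dy":0.085,"dz":-0.02,"hand":0},{"wx":0,"wy":0,"wz":0.06,"dx":0.12,"dy":0.085,"dz":-0.02,"hand":0},{"wx":0,"wy":0,"wz":0.06,"dx":0.12,"dy":0.085,"dz":-0.02,"hand":0},{"wx":0,"wy":0,"wz":0.06,"dx":0.12,"dy":0.085,"dz":-0.02,"hand":0}]' 30
python3 -m jog '[{"wx":0,"wy":0,"wz":0.06,"dx":0.12,"dy":0.085,"dz":-0.02,"hand":0},{"wx":0,"wy":0,"wz":0.06,"dx":0.12,"dy":0.085,"dz":-0.02,"hand":0},{"wx":0,"wy":0,"wz":0.06,"dx":0.12,"dy":0.085,"dz":-0.02,"hand":0},{"wx":0,"wy":0,"wz":0.06,"dx":0.08,"dy":0.06,"dz":0,"hand":0},{"wx":0,"wy":0,"wz":0,"dx":0,"dy":0,"dz":0,"hand":0}]'
python3 look.py w2 box_square box_long box_medium
```

```text
clock: 1.97
tool_pos: [0.3654, -0.4799, 0.2137]
eef_rot: [0.888, 0.46, 0.0, 0.0]
contact_force: [0.2, 0.4, -0.4]
opening: 1.001
finger_force: 0.0
clock: 2.38
tool_pos: [0.4806, -0.3958, 0.1989]
eef_rot: [0.751, 0.661, 0.004, 0.0]
contact_force: [0.1, 0.5, 0.9]
opening: 0.999
finger_force: 0.0
t 2.38 pos [ 0.4806 -0.3958  0.1989] yaw_y -7.27 F [0.1 0.5 0.9] open 0.999 ff 0.0 q [ 0.87  0.76 -0.46  1.61  0.4   0.87  0.13]
box_square 0.64 [236.  99. 308. 174.] [ 479.7 -336.9] [82.3 59.1] -72.1
box_long 0.95 [394.   0. 482.  73.] [ 637.  -268.6] [78.  58.1] -7.2
```

View pics/w2.png

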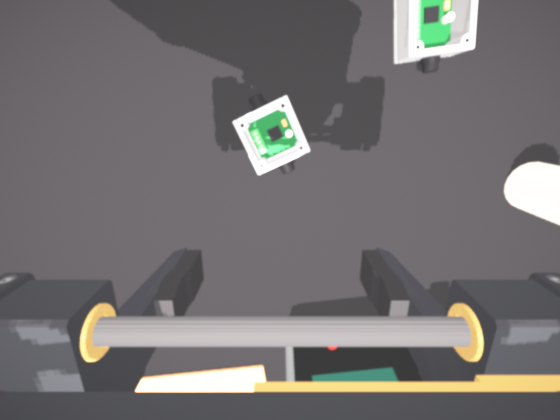

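Wrist view: square box at (270,135), long box partly visible at (437,25). Next I'll add a model-fitting helper and fly on over the long and medium boxes.

```bash
cat > fit.py <<'E'
import sys;from h import *
from scipy.optimize import minimize
D={"box_long":(.060,.145,0,.04),"box_medium":(.060,.100,0,.04),"box_square":(.060,.060,0,.036),"box_round":(.054,0,0,.036)}
for k,b in zip(["long","medium","square","round"],[.004,.022,.040,.058]): D["lid_"+k]=D["box_"+k][:2]+(b,b+.014)
S=4
def poly(p,w,l,z0,z1,ci):
    if l: a=np.array([[w,l],[w,-l],[-w,-l],[-w,l]])/2
    else: t=np.linspace(0,2*np.pi,40);a=np.c_[np.cos(t),np.sin(t)]*w/2
    c,s=np.cos(p[2]),np.sin(p[2]);a=a@np.array([[c,s],[-s,c]])+p[:2]
    X=np.vstack([np.c_[a,np.full(len(a),z)] for z in(z0,z1)])@ci["R"].T+ci["t"]
    u=X@ci["mtx"].T;return cv2.convexHull((u[:,:2]/u[:,2:]).astype(np.float32))
def fill(h): 
    m=np.zeros((420*S,560*S),np.uint8);cv2.fillConvexPoly(m,np.round((h+.5)*S).astype(np.int32),1);return m
def fit(name,pic,x,y,yaw,thr=70,dz=0,show=None):
    ci=np.load(f"pics/{pic}.npz");im=ci["im"];w,l,z0,z1=D[name];z0+=dz;z1+=dz
    p0=np.array([x,y,np.radians(yaw)])
    roi=cv2.dilate(cv2.resize(fill(poly(p0,w,l,z0,z1,ci)),(560,420),interpolation=cv2.INTER_AREA),np.ones((25,25)))
    i=im.astype(int);b=((i.min(2)>thr)&(i.max(2)-i.min(2)<40)&(roi>0)).astype(np.uint8)
    b=cv2.morphologyEx(b,cv2.MORPH_OPEN,np.ones((3,3)))
    n,lab,sta,_=cv2.connectedComponentsWithStats(b)
    m=fill(cv2.convexHull(max(cv2.findContours(b,0,1)[0],key=cv2.contourArea).astype(np.float32)))
    f=lambda d:1-(lambda q:(q&m).sum()/(q|m).sum())(fill(poly(p0+d*[.001,.001,.01],w,l,z0,z1,ci)))
    o=min((minimize(f,g,method="Nelder-Mead",options=dict(initial_simplex=np.array(g)+np.vstack([np.zeros(3),np.eye(3)*8]),xatol=.02,fatol=1e-5)) for g in([0,0,0],[2,-2,-5])),key=lambda o:o.fun)
    p=p0+o.x*[.001,.001,.01]
    if show:
        v=im[:,:,::-1].copy();cv2.polylines(v,[np.round(poly(p,w,l,z0,z1,ci)).astype(int)],True,(0,0,255),1);cv2.imwrite(show,v)
    print(name,pic,"x,y mm",np.round(p[:2]*1000,1),"yaw(box x axis)",round(np.degrees(p[2]),1),"IoU",round(1-o.fun,3))
E
python3 -c "
from fit import *
fit('box_square','w2',.4797,-.3369,17)"
python3 -m jog '[{"wx":0,"wy":0,"wz":0.06,"dx":0.125,"dy":0.09,"dz":0,"hand":0},{"wx":0,"wy":0,"wz":0.06,"dx":0.125,"dy":0.09,"dz":0,"hand":0},{"wx":0,"wy":0,"wz":0,"dx":0.125,"dy":0.09,"dz":0,"hand":0},{"wx":0,"wy":0,"wz":0,"dx":0.125,"dy":0.09,"dz":0,"hand":0},{"wx":0,"wy":0,"wz":0,"dx":0.125,"dy":0.09,"dz":0,"hand":0}]'
python3 -m jog '[{"wx":0,"wy":0,"wz":0,"dx":0.02,"dy":0.03,"dz":0,"hand":0},{"wx":0,"wy":0,"wz":0,"dx":0,"dy":0,"dz":0,"hand":0}]'
python3 look.py w3 box_long box_medium box_square
python3 -m jog '[{"wx":0,"wy":0,"wz":0,"dx":-0.12,"dy":0.11,"dz":0,"hand":0},{"wx":0,"wy":0,"wz":0,"dx":-0.12,"dy":0.11,"dz":0,"hand":0},{"wx":0,"wy":0,"wz":0,"dx":-0.12,"dy":0.11,"dz":0,"hand":0},{"wx":0,"wy":0,"wz":0,"dx":-0.12,"dy":0.11,"dz":0,"hand":0},{"wx":0,"wy":0,"wz":0,"dx":-0.12,"dy":0.11,"dz":0,"hand":0}]'
python3 -m jog '[{"wx":0,"wy":0,"wz":0,"dx":-0.1,"dy":0.1,"dz":0,"hand":0},{"wx":0,"wy":0,"wz":0,"dx":0,"dy":0.1,"dz":0,"hand":0},{"wx":0,"wy":0,"wz":0,"dx":0,"dy":0,"dz":0,"hand":0}]'
python3 look.py w4 box_medium box_round lid_round
```

```text
box_square w2 x,y mm [ 486.3 -324.6] yaw(box x axis) 8.1 IoU 0.476
clock: 3.0
tool_pos: [0.6303, -0.2912, 0.1989]
eef_rot: [0.673, 0.74, -0.001, 0.0]
contact_force: [-0.1, -0.1, -0.2]
opening: 0.998
finger_force: 0.0
clock: 3.17
tool_pos: [0.6371, -0.2793, 0.1987]
eef_rot: [0.67, 0.742, 0.001, -0.0]
contact_force: [0.4, 0.1, -1.5]
opening: 1.001
finger_force: 0.0
t 3.17 pos [ 0.6371 -0.2793  0.1987] yaw_y 5.84 F [ 0.4  0.1 -1.5] open 1.001 ff 0.0 q [ 0.58  0.86 -0.49  1.36  0.43  1.03  0.11]
box_long 0.95 [263.  31. 342. 203.] [ 646.6 -208.2] [162.2  61.4] -89.9
box_square 0.89 [105. 187. 178. 257.] [ 486.3 -330.5] [83.8 74.6] -74.9
clock: 3.78
tool_pos: [0.4825, -0.1462, 0.1991]
eef_rot: [0.673, 0.74, -0.0, 0.0]
contact_force: [0.5, 1.0, -0.6]
opening: 1.001
finger_force: 0.0
clock: 4.03
tool_pos: [0.4585, -0.0919, 0.1997]
eef_rot: [0.67, 0.742, 0.0, -0.0]
contact_force: [0.4, 0.4, -0.0]
opening: 1.002
finger_force: 0.0
t 4.03 pos [ 0.4585 -0.0919  0.1997] yaw_y 5.87 F [ 0.4  0.4 -0. ] open 1.002 ff 0.0 q [ 0.4   0.58 -0.47  2.06  0.46  0.6  -0.28]
box_medium 0.62 [259.  28. 327. 162.] [458.7   1.2] [120.4  60.6] -85.2
```

Run:
```python
from fit import *
im=np.load("pics/w3.npz")["im"];print("bench",im[100,200],im[250,250],"q",np.percentile(im[31:203,263:342].min(2),[5,50,75,95]))
for t in(100,120):
    fit('box_square','w2',.480,-.335,17,t,show="pics/f2.png")
    fit('box_square','w3',.480,-.335,17,t)
    fit('box_long','w3',.6466,-.2082,0,t,show="pics/f3.png")
    fit('box_medium','w4',.4587,.0012,6,t,show="pics/f4.png")
a=[cv2.imread(f"pics/f{i}.png") for i in(2,3,4)]
cv2.imwrite("pics/m1.png",np.hstack([cv2.resize(v,None,fx=2,fy=2)[y:y+400,x:x+260] for v,y,x in((a[0],150,420),(a[1],30,480),(a[2],0,460))]))
```

```text
bench [79 75 77] [80 76 78] q [ 53.  90. 185. 249.]
box_square w2 x,y mm [ 480.9 -336.2] yaw(box x axis) 18.6 IoU 0.617
box_square w3 x,y mm [ 478.9 -336.8] yaw(box x axis) 16.8 IoU 0.969
box_long w3 x,y mm [ 646.2 -209.1] yaw(box x axis) -0.3 IoU 0.966
box_medium w4 x,y mm [458.3   2. ] yaw(box x axis) 4.7 IoU 0.743
box_square w2 x,y mm [ 478.9 -337.3] yaw(box x axis) 16.1 IoU 0.924
box_square w3 x,y mm [ 478.6 -337.4] yaw(box x axis) 17.6 IoU 0.984
box_long w3 x,y mm [ 645.8 -209.4] yaw(box x axis) -0.1 IoU 0.977
box_medium w4 x,y mm [458.7   1.9] yaw(box x axis) 5.6 IoU 0.967
```

View pics/m1.png

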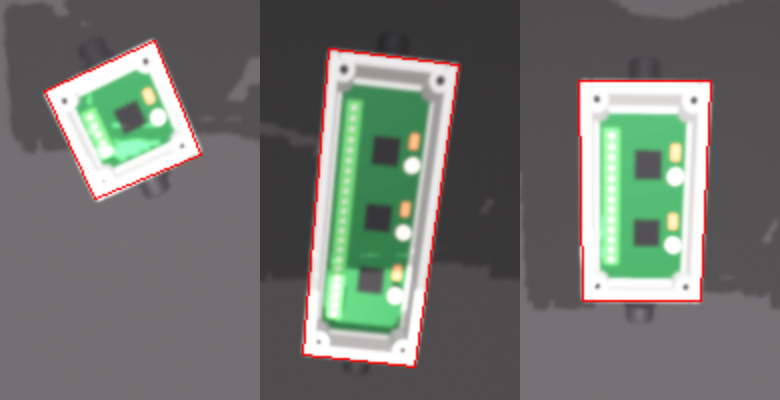

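The overlays match the rims tightly for the square (left), long (middle) and medium (right) boxes. Next stop is the round box, then the stack.

```bash
python3 -m jog '[{"wx":0,"wy":0,"wz":0.03,"dx":0.09,"dy":0.135,"dz":0,"hand":0},{"wx":0,"wy":0,"wz":0.03,"dx":0.09,"dy":0.135,"dz":0,"hand":0},{"wx":0,"wy":0,"wz":0.03,"dx":0.09,"dy":0.135,"dz":0,"hand":0},{"wx":0,"wy":0,"wz":0.03,"dx":0.09,"dy":0.135,"dz":0,"hand":0},{"wx":0,"wy":0,"wz":0.02,"dx":0.09,"dy":0.135,"dz":0,"hand":0}]'
python3 -m jog '[{"wx":0,"wy":0,"wz":0,"dx":0.06,"dy":0.1,"dz":0,"hand":0},{"wx":0,"wy":0,"wz":0,"dx":0.06,"dy":0.1,"dz":0,"hand":0},{"wx":0,"wy":0,"wz":0,"dx":0,"dy":0,"dz":0,"hand":0}]'
python3 look.py w5 box_round lid_round
python3 -m jog '[{"wx":0,"wy":0,"wz":0,"dx":-0.13,"dy":0.06,"dz":0,"hand":0},{"wx":0,"wy":0,"wz":0,"dx":-0.13,"dy":0.06,"dz":0,"hand":0},{"wx":0,"wy":0,"wz":0,"dx":-0.13,"dy":0.06,"dz":0,"hand":0},{"wx":0,"wy":0,"wz":0,"dx":-0.13,"dy":0.06,"dz":0,"hand":0},{"wx":0,"wy":0,"wz":0,"dx":-0.13,"dy":0.06,"dz":0,"hand":0}]'
python3 -m jog '[{"wx":0,"wy":0,"wz":0,"dx":0,"dy":0,"dz":0,"hand":0}]'
python3 look.py w6 lid_round lid_square lid_medium lid_long
python3 - <<'E'
from fit import *
fit('box_round','w5',.601,.200,0,120,show="pics/f5.png")
fit('lid_round','w6',.422,.267,0,120,show="pics/f6.png")
a=cv2.imread("pics/f5.png");b=cv2.imread("pics/f6.png")
cv2.imwrite("pics/m2.png",np.hstack([a[:300,100:400],b[:300,60:500]]))
E
```

```text
clock: 4.65
tool_pos: [0.5746, 0.0732, 0.1985]
eef_rot: [0.562, 0.827, -0.0, 0.0]
contact_force: [0.8, -0.5, -0.4]
opening: 1.002
finger_force: 0.0
clock: 4.9
tool_pos: [0.6059, 0.1296, 0.1987]
eef_rot: [0.56, 0.828, 0.004, -0.0]
contact_force: [-0.3, 1.5, -0.2]
opening: 1.002
finger_force: 0.0
t 4.9 pos [0.6059 0.1296 0.1987] yaw_y 21.87 F [-0.3  1.5 -0.2] open 1.002 ff 0.0 q [ 0.01  0.77 -0.53  1.62  0.47  0.88 -0.32]
box_round 0.84 [272.  96. 342. 152.] [605.3 202.1] [67.9 52.9] 34.3
lid_round 0.63 [258.   3. 318.  36.] [554.5 272.9] [44.4 25.8] 21.9
clock: 5.47
tool_pos: [0.4393, 0.1963, 0.1988]
eef_rot: [0.563, 0.826, -0.001, 0.0]
contact_force: [0.3, 1.5, 0.3]
opening: 1.001
finger_force: 0.0
clock: 5.55
tool_pos: [0.434, 0.1993, 0.1991]
eef_rot: [0.559, 0.829, -0.002, -0.001]
contact_force: [-0.2, -0.2, -0.3]
opening: 0.998
finger_force: 0.0
t 5.55 pos [0.434  0.1993 0.1991] yaw_y 22.05 F [-0.2 -0.2 -0.3] open 0.998 ff 0.0 q [-0.2   0.6  -0.51  2.03  0.48  0.63 -0.65]
lid_round 0.95 [159.   8. 215.  70.] [309.9 296.3] [46.4 44. ] -15.6
lid_round 0.9 [382. 117. 437. 162.] [519.  294.7] [47.5 41.4] 22.1
lid_square 0.55 [276.  59. 347. 132.] [423.8 296. ] [60.7 60.1] 29.2
lid_medium 0.68 [274.  42. 339. 150.] [405.9 332. ] [59.4 18.6] 26.3
lid_long 0.63 [275.  20. 334. 172.] [397.3 350.6] [59.2 19.7] 22.9
box_round w5 x,y mm [605.7 202.5] yaw(box x axis) -0.6 IoU 0.978
lid_round w6 x,y mm [425.7 278.6] yaw(box x axis) -6.4 IoU 0.606
```

View pics/m2.png

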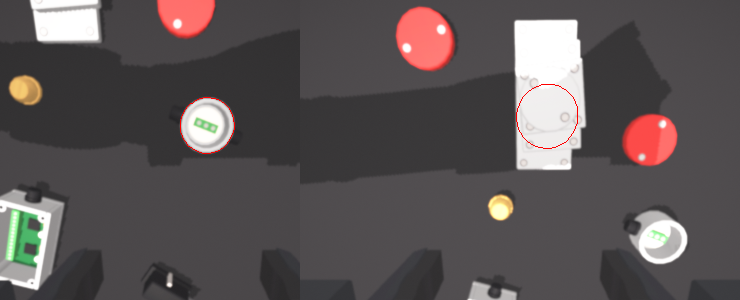

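Left: round box fitted well at about (307,125). Right: the stack at (548,95) in the montage, with low contrast between lids, so the round-lid fit is wrong. I'll enhance the contrast.

Run:
```python
from fit import *
d=np.load("pics/w6.npz");im=d["im"]
g=im[10:185,255:365].min(2).astype(float)
g=np.clip((g-110)/(255-110),0,1)**2.2*255
g=cv2.createCLAHE(4,(3,3)).apply(g.astype(np.uint8))
g=cv2.resize(g,None,fx=4,fy=4,interpolation=cv2.INTER_CUBIC)[:600]
cv2.imwrite("pics/c6.png",g)
```

```text
(no output)
```

View pics/c6.png

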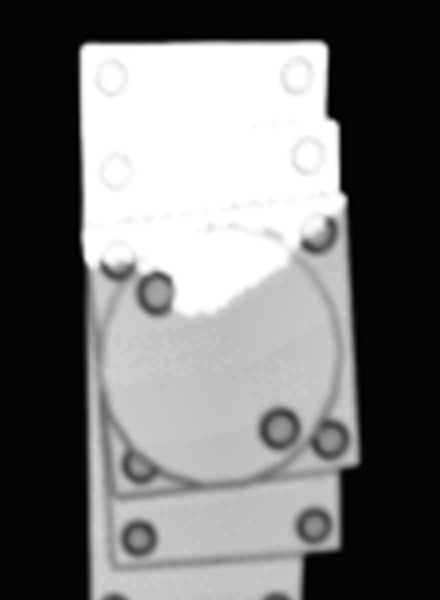

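The enhanced crop shows all four outlines clearly. In crop px, the circle is centred near (220,357). The square's corners are (345,195), (360,463) and (117,497), and the medium's are (338,120), (340,548) and (113,567).

Run:
```python
from h import *
d=np.load("pics/w6.npz");ci={k:d[k] for k in("mtx","R","t")}
f=lambda P,z:(back("wrist",np.array(P)/4+[255,10]-.375,z,ci)*1000).round(1)
print("round",f([[220,357]],.072)); t=f([[101,357],[341,357],[220,228],[220,487]],.072);print(t.tolist(),np.linalg.norm(t[0]-t[1]),np.linalg.norm(t[2]-t[3]))
def info(n,c,z):
    p=f(c,z);e=np.diff(np.vstack([p,p[:1]]),axis=0);print(n,p.tolist(),"c",p.mean(0),"c diag",(p[0]+p[2])/2,"len",np.linalg.norm(e,axis=1).round(1),"ang",np.degrees(np.arctan2(e[:,1],e[:,0])).round(1))
info("sq",[[84,228],[345,195],[360,463],[117,497]],.054)
info("med",[[82,128],[338,120],[340,548],[113,567]],.036)
info("long",[[82,45],[327,43],[300,620],[95,620]],.018)
```

```text
round [[422.1 293. ]]
[[398.3, 283.4], [446.3, 302.8], [411.9, 316.2], [433.1, 268.1]] 51.77219330876375 52.56472201010863
sq [[384.3, 307.6], [435.4, 335.3], [463.5, 285.0], [413.2, 256.2]] c [424.1   296.025] c diag [423.9 296.3] len [58.1 57.6 58.  59. ] ang [  28.5  -60.8 -150.2  119.3]
med [[374.9, 328.9], [429.1, 352.5], [471.6, 264.7], [419.5, 238.3]] c [423.775 296.1  ] c diag [423.25 296.8 ] len [ 59.1  97.5  58.4 101. ] ang [  23.5  -64.2 -153.1  116.2]
long [[366.7, 348.5], [421.0, 370.8], [473.8, 242.1], [421.2, 220.7]] c [420.675 295.525] c diag [420.25 295.3 ] len [ 58.7 139.1  56.8 138.9] ang [  22.3  -67.7 -157.9  113.1]
```

```bash
python3 -m jog '[{"wx":0,"wy":0,"wz":0,"dx":-0.016,"dy":0.125,"dz":-0.06,"hand":0},{"wx":0,"wy":0,"wz":0,"dx":-0.016,"dy":0.125,"dz":-0.06,"hand":0},{"wx":0,"wy":0,"wz":0,"dx":-0.016,"dy":0.125,"dz":-0.06,"hand":0},{"wx":0,"wy":0,"wz":0,"dx":0,"dy":0,"dz":-0.12,"hand":0},{"wx":0,"wy":0,"wz":0,"dx":0,"dy":0,"dz":-0.12,"hand":0}]' 25
python3 -m jog '[{"wx":0,"wy":0,"wz":0,"dx":0,"dy":0,"dz":0,"hand":0}]'; python3 -c "from h import *;st()"
```

```text
clock: 6.22
tool_pos: [0.4301, 0.2952, 0.0931]
eef_rot: [0.561, 0.828, 0.002, 0.0]
contact_force: [0.2, -0.8, -0.2]
opening: 1.003
finger_force: 0.0
clock: 6.3
tool_pos: [0.4274, 0.2903, 0.0893]
eef_rot: [0.562, 0.827, -0.004, -0.001]
contact_force: [0.2, -0.6, 0.1]
opening: 1.0
finger_force: 0.0
t 6.3 pos [0.4274 0.2903 0.0893] yaw_y 21.65 F [ 0.2 -0.6  0.1] open 1.0 ff 0.0 q [-0.48  0.81 -0.34  2.    0.6   0.44 -0.9 ]
```

```bash
python3 -m jog '[{"wx":0,"wy":0,"wz":0,"dx":-0.02,"dy":0.01,"dz":-0.06,"hand":0},{"wx":0,"wy":0,"wz":0,"dx":0,"dy":0,"dz":0,"hand":0},{"wx":0,"wy":0,"wz":0,"dx":0,"dy":0,"dz":0,"hand":0}]'; python3 -c "from h import *;st();st()"
```

```text
clock: 6.55
tool_pos: [0.4243, 0.2946, 0.0793]
eef_rot: [0.562, 0.827, -0.0, 0.0]
contact_force: [0.4, 0.3, 0.8]
opening: 1.001
finger_force: 0.0
t 6.55 pos [0.4243 0.2946 0.0793] yaw_y 21.64 F [0.4 0.3 0.8] open 1.001 ff 0.0 q [-0.51  0.83 -0.31  2.01  0.62  0.4  -0.93]
t 6.55 pos [0.4243 0.2946 0.0793] yaw_y 21.64 F [0.4 0.3 0.8] open 1.001 ff 0.0 q [-0.51  0.83 -0.31  2.01  0.62  0.4  -0.93]
```

```bash
python3 -m jog '[{"wx":0,"wy":0,"wz":0,"dx":-0.008,"dy":-0.006,"dz":-0.077,"hand":0},{"wx":0,"wy":0,"wz":0,"dx":0,"dy":0,"dz":0,"hand":0}]'; python3 -m jog '[{"wx":0,"wy":0,"wz":0,"dx":0,"dy":0,"dz":0,"hand":1},{"wx":0,"wy":0,"wz":0,"dx":0,"dy":0,"dz":0,"hand":1},{"wx":0,"wy":0,"wz":0,"dx":0,"dy":0,"dz":0,"hand":1},{"wx":0,"wy":0,"wz":0,"dx":0,"dy":0,"dz":0,"hand":1},{"wx":0,"wy":0,"wz":0,"dx":0,"dy":0,"dz":0,"hand":1}]' 25; python3 -c "from h import *;st()"
```

```text
clock: 6.72
tool_pos: [0.4218, 0.2927, 0.0593]
eef_rot: [0.562, 0.827, -0.001, 0.0]
contact_force: [-0.3, -1.6, -1.1]
opening: 0.996
finger_force: 0.0
clock: 7.13
tool_pos: [0.4219, 0.294, 0.0601]
eef_rot: [0.561, 0.828, 0.001, 0.0]
contact_force: [0.6, -0.1, 0.3]
opening: 0.646
finger_force: 0.0
t 7.13 pos [0.4219 0.294  0.0601] yaw_y 21.71 F [ 0.6 -0.1  0.3] open 0.646 ff 0.0 q [-0.53  0.86 -0.28  2.02  0.65  0.35 -0.96]
```

```bash
python3 -m jog '[{"wx":0,"wy":0,"wz":0,"dx":0,"dy":0,"dz":0,"hand":1},{"wx":0,"wy":0,"wz":0,"dx":0,"dy":0,"dz":0,"hand":1},{"wx":0,"wy":0,"wz":0,"dx":0,"dy":0,"dz":0,"hand":1},{"wx":0,"wy":0,"wz":0,"dx":0,"dy":0,"dz":0.05,"hand":1},{"wx":0,"wy":0,"wz":0,"dx":0,"dy":0,"dz":0.15,"hand":1}]' 25; python3 -c "from h import *;st()"
```

```text
clock: 7.55
tool_pos: [0.4192, 0.2921, 0.1065]
eef_rot: [0.561, 0.828, -0.004, -0.001]
contact_force: [0.2, 1.3, 0.1]
opening: 0.593
finger_force: 25.0
t 7.55 pos [0.4192 0.2921 0.1065] yaw_y 21.77 F [0.2 1.3 0.1] open 0.593 ff 24.999852776527405 q [-0.48  0.78 -0.37  2.    0.59  0.47 -0.9 ]
```

```bash
python3 -m jog '[{"wx":0,"wy":0,"wz":0,"dx":0.124,"dy":-0.06,"dz":0,"hand":1},{"wx":0,"wy":0,"wz":0,"dx":0.124,"dy":-0.06,"dz":0,"hand":1},{"wx":0,"wy":0,"wz":0,"dx":0.124,"dy":-0.06,"dz":0,"hand":1},{"wx":0,"wy":0,"wz":0,"dx":0.124,"dy":-0.06,"dz":0,"hand":1},{"wx":0,"wy":0,"wz":0,"dx":0.124,"dy":-0.06,"dz":0,"hand":1}]' 
python3 -m jog '[{"wx":0,"wy":0,"wz":0,"dx":0.124,"dy":-0.06,"dz":-0.08,"hand":1},{"wx":0,"wy":0,"wz":0,"dx":0,"dy":0,"dz":0,"hand":1},{"wx":0,"wy":0,"wz":0,"dx":0,"dy":0,"dz":0,"hand":1}]' 
python3 look.py w7
python3 - <<'E'
from fit import *
p=r.get_state()["tool_pos"]
fit('lid_round','w7',p[0],p[1],0,130,dz=p[2]-.0600,show="pics/f7.png")
E
```

```text
clock: 7.97
tool_pos: [0.5776, 0.2175, 0.1093]
eef_rot: [0.561, 0.828, -0.0, -0.0]
contact_force: [0.1, -0.3, -0.7]
opening: 0.592
finger_force: 25.0
clock: 8.22
tool_pos: [0.608, 0.2009, 0.0874]
eef_rot: [0.563, 0.826, -0.002, -0.0]
contact_force: [-0.8, 0.7, -0.5]
opening: 0.598
finger_force: 25.0
t 8.22 pos [0.608  0.2009 0.0874] yaw_y 21.45 F [-0.8  0.7 -0.5] open 0.598 ff 25.00006377696991 q [-0.15  0.94 -0.46  1.61  0.57  0.73 -0.51]
lid_round w7 x,y mm [606.4 205.2] yaw(box x axis) -4.0 IoU 0.853
```

View pics/f7.png

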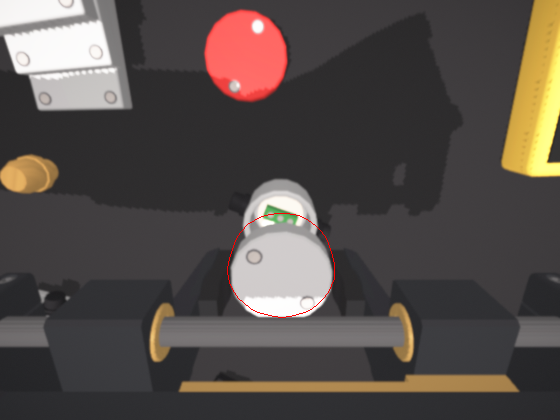

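The view shows the lid centred between the fingers at about (282,271), just short of the round box at (280,215). I'll correct and lower.

```bash
python3 -m jog '[{"wx":0,"wy":0,"wz":0,"dx":-0.008,"dy":0.004,"dz":-0.07,"hand":1},{"wx":0,"wy":0,"wz":0,"dx":0,"dy":0,"dz":-0.07,"hand":1},{"wx":0,"wy":0,"wz":0,"dx":0,"dy":0,"dz":0,"hand":1}]'
python3 - <<'E'
from h import *
st();s=r.get_state();ci=r.camera_info("wrist");im=r.snapshot("wrist");st()
g=cv2.medianBlur(im.min(2),3)
c=cv2.HoughCircles(g,cv2.HOUGH_GRADIENT,1,30,param1=100,param2=15,minRadius=45,maxRadius=58)
for u in c[0][:4]:print(u,(back("wrist",u[:2],s["tool_pos"][2]+.012,ci)*1000).round(1))
E
```

```text
clock: 8.52
tool_pos: [0.6019, 0.2057, 0.0523]
eef_rot: [0.56, 0.829, -0.002, -0.002]
contact_force: [-1.0, -1.2, 0.2]
opening: 0.594
finger_force: 25.0
t 8.52 pos [0.6019 0.2057 0.0523] yaw_y 21.92 F [-1.  -1.2  0.2] open 0.594 ff 25.00003695487976 q [-0.17  0.98 -0.44  1.64  0.6   0.67 -0.54]
t 8.57 pos [0.6029 0.2059 0.0537] yaw_y 21.9 F [ 0.3  0.2 -0.3] open 0.593 ff 24.99998241662979 q [-0.17  0.98 -0.44  1.63  0.6   0.67 -0.54]
[281.5 269.5  52.9] [[600.3 211. ]]
[247.5  55.5  46.6] [[551.  296.6]]
[201.5 336.5  51.9] [[574.9 155.4]]
```

```bash
cat > edge.py <<'E'
from fit import *
def edge(name,x,y,yaw,dz,save=None,rng=8,yr=4,pic=None):
    "brute+refine: top outline of the thing against image gradients"
    if pic: d=np.load(f"pics/{pic}.npz");im=d["im"];ci={k:d[k] for k in("mtx","R","t")}
    else: ci=r.camera_info("wrist");im=r.snapshot("wrist")
    g=cv2.GaussianBlur(im.min(2).astype(np.float32),(0,0),1.0);G=np.hypot(cv2.Sobel(g,5,1,0),cv2.Sobel(g,5,0,1));G=np.minimum(G,150)
    w,l,z0,z1=D[name];z=z1+dz
    if l:
        t=np.linspace(-.45,.45,60);a=np.vstack([np.c_[t*w,0*t+l/2],np.c_[t*w,0*t-l/2],np.c_[0*t+w/2,t*l],np.c_[0*t-w/2,t*l]])
    else: t=np.linspace(0,2*np.pi,200);a=np.c_[np.cos(t),np.sin(t)]*w/2
    def pts(p):
        c,s=np.cos(p[2]),np.sin(p[2]);b=a@np.array([[c,s],[-s,c]])+p[:2]
        u=(np.c_[b,np.full(len(b),z)]@ci["R"].T+ci["t"])@ci["mtx"].T;return u[:,:2]/u[:,2:]
    def sc(p):
        u=pts(p).astype(np.float32);v=cv2.remap(G,u[:,0],u[:,1],1);return -v.mean()
    yaws=[0] if not l else np.radians(np.arange(-yr,yr+.1,1))
    p=min((np.array([x+i/1000,y+j/1000,np.radians(yaw)+k]) for i in np.arange(-rng,rng+1) for j in np.arange(-rng,rng+1) for k in yaws),key=sc)
    o=minimize(lambda d:sc(p+d*[.001,.001,.01*bool(l)]),[0,0,0],method="Nelder-Mead",options=dict(initial_simplex=np.vstack([np.zeros(3),np.eye(3)])))
    p=p+o.x*[.001,.001,.01*bool(l)]
    if save:
        v=im[:,:,::-1].copy();[cv2.circle(v,tuple(int(round(float(e))) for e in q),0,(0,0,255),-1) for q in pts(p)];cv2.imwrite(save,v)
    print(name,"mm",(p[:2]*1000).round(1),"yaw",round(np.degrees(p[2]),1),"score",round(-o.fun,1));return p
E
python3 - <<'E'
from edge import *
st();p=r.get_state()["tool_pos"]
edge("lid_round",p[0],p[1],0,p[2]-.060,"pics/e8.png")
edge("box_round",.6055,.2025,0,0,"pics/e8b.png")
edge("box_round",.6055,.2025,0,0,pic="w5")
edge("lid_round",.422,.293,0,0,pic="w6")
edge("lid_square",.424,.296,29,0,pic="w6")
edge("lid_medium",.4235,.296,25.5,0,pic="w6")
edge("lid_long",.420,.295,22.3,0,pic="w6")
edge("box_square",.479,-.337,17,0,pic="w3")
edge("box_square",.479,-.337,17,0,pic="w2")
edge("box_long",.646,-.2093,0,0,pic="w3")
edge("box_medium",.4586,.002,5.6,0,pic="w4")
E
```

```text
t 8.57 pos [0.6029 0.2059 0.0537] yaw_y 21.9 F [ 0.3  0.2 -0.3] open 0.593 ff 24.99998241662979 q [-0.17  0.98 -0.44  1.63  0.6   0.67 -0.54]
lid_round mm [603.2 205.6] yaw 0.0 score 109.5
box_round mm [606.1 203.1] yaw 0.0 score 68.3
box_round mm [605.5 202.5] yaw 0.0 score 150.0
lid_round mm [426.5 293.6] yaw 0.0 score 44.4
lid_square mm [417.6 305. ] yaw 26.6 score 76.9
lid_medium mm [417.  312.2] yaw 29.6 score 88.9
lid_long mm [422.1 293.2] yaw 22.1 score 126.2
box_square mm [ 479.7 -336.1] yaw 17.5 score 150.0
box_square mm [ 478.5 -337.7] yaw 17.2 score 150.0
box_long mm [ 646.  -209.3] yaw 0.0 score 150.0
box_medium mm [458.6   1. ] yaw 5.6 score 150.0
```

View pics/e8.png

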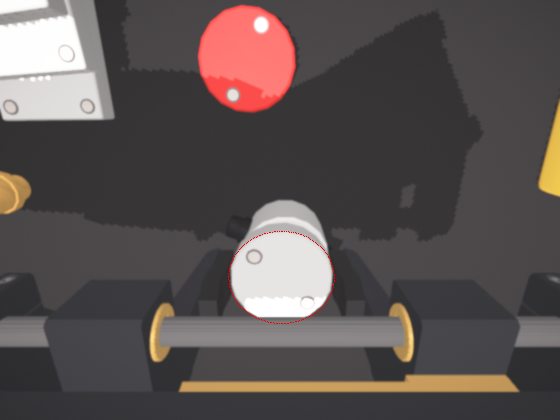

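The red outline sits exactly on the lid, at 603.2, 205.6. It needs a shift of +2.3, −3.1 mm.

```bash
python3 -m jog '[{"wx":0,"wy":0,"wz":0,"dx":0.009,"dy":-0.012,"dz":-0.03,"hand":1},{"wx":0,"wy":0,"wz":0,"dx":0,"dy":0,"dz":0,"hand":1},{"wx":0,"wy":0,"wz":0,"dx":0,"dy":0,"dz":0,"hand":1}]'
python3 - <<'E'
from edge import *
st();p=r.get_state()["tool_pos"]
edge("lid_round",p[0],p[1],0,p[2]-.060);st()
E
```

```text
clock: 8.92
tool_pos: [0.608, 0.2013, 0.0471]
eef_rot: [0.562, 0.827, -0.0, 0.0]
contact_force: [0.4, 0.2, -0.6]
opening: 0.592
finger_force: 25.0
t 8.92 pos [0.608  0.2013 0.0471] yaw_y 21.68 F [ 0.4  0.2 -0.6] open 0.592 ff 24.99989479780197 q [-0.16  0.99 -0.43  1.63  0.61  0.66 -0.53]
lid_round mm [607. 204.] yaw 0.0 score 107.8
t 8.97 pos [0.6079 0.2016 0.0473] yaw_y 21.69 F [ 0.5 -0.3 -0.8] open 0.595 ff 24.999972581863403 q [-0.16  0.99 -0.43  1.63  0.61  0.66 -0.53]
```

```bash
python3 -m jog '[{"wx":0,"wy":0,"wz":0,"dx":-0.006,"dy":-0.001,"dz":-0.02,"hand":1},{"wx":0,"wy":0,"wz":0,"dx":0,"dy":0,"dz":-0.014,"hand":1},{"wx":0,"wy":0,"wz":0,"dx":0,"dy":0,"dz":0,"hand":1},{"wx":0,"wy":0,"wz":0,"dx":0,"dy":0,"dz":0,"hand":1}]'
python3 - <<'E'
from edge import *
st();p=r.get_state()["tool_pos"]
edge("lid_round",p[0],p[1],0,p[2]-.060);st()
E
```

```text
clock: 9.3
tool_pos: [0.606, 0.2016, 0.0382]
eef_rot: [0.561, 0.828, -0.0, -0.0]
contact_force: [-0.7, 0.7, -0.8]
opening: 0.596
finger_force: 25.0
t 9.3 pos [0.606  0.2016 0.0382] yaw_y 21.73 F [-0.7  0.7 -0.8] open 0.596 ff 24.999898374080658 q [-0.17  1.   -0.42  1.63  0.62  0.64 -0.54]
lid_round mm [606.4 201.3] yaw 0.0 score 107.2
t 9.35 pos [0.6061 0.2016 0.0383] yaw_y 21.72 F [ 0.5  0.6 -0.4] open 0.595 ff 24.99999314546585 q [-0.17  1.   -0.42  1.63  0.62  0.64 -0.54]
```

```bash
python3 -m jog '[{"wx":0,"wy":0,"wz":0,"dx":0,"dy":0,"dz":-0.003,"hand":1},{"wx":0,"wy":0,"wz":0,"dx":0,"dy":0,"dz":0,"hand":0},{"wx":0,"wy":0,"wz":0,"dx":0,"dy":0,"dz":0,"hand":0},{"wx":0,"wy":0,"wz":0,"dx":0,"dy":0,"dz":0,"hand":0},{"wx":0,"wy":0,"wz":0,"dx":0,"dy":0,"dz":0,"hand":0}]' 
python3 -m jog '[{"wx":0,"wy":0,"wz":0,"dx":0,"dy":0,"dz":0.08,"hand":0},{"wx":0,"wy":0,"wz":0,"dx":0,"dy":0,"dz":0.15,"hand":0},{"wx":0,"wy":0,"wz":0,"dx":0,"dy":0,"dz":0.15,"hand":0},{"wx":0,"wy":0,"wz":0,"dx":-0.12,"dy":0,"dz":0.1,"hand":0},{"wx":0,"wy":0,"wz":0,"dx":-0.15,"dy":0,"dz":0,"hand":0}]' 
python3 -m jog '[{"wx":0,"wy":0,"wz":0,"dx":-0.15,"dy":0,"dz":0,"hand":0},{"wx":0,"wy":0,"wz":0,"dx":-0.15,"dy":0,"dz":0,"hand":0},{"wx":0,"wy":0,"wz":0,"dx":-0.13,"dy":0.02,"dz":0,"hand":0},{"wx":0,"wy":0,"wz":0,"dx":0,"dy":0,"dz":0,"hand":0},{"wx":0,"wy":0,"wz":0,"dx":0,"dy":0,"dz":0,"hand":0}]' 
python3 look.py w9 lid_square lid_medium lid_long
python3 - <<'E'
from edge import *
for a in [("lid_square",.424,.296,29),("lid_medium",.4235,.296,25.5),("lid_long",.420,.295,22.3)]: edge(*a,0,f"pics/e9{a[0]}.png",pic="w9")
edge("lid_round",.606,.202,0,-.022,pic="w9")
cv2.imwrite("pics/m9.png",np.hstack([cv2.imread(f"pics/e9lid_{k}.png")[0:300,200:460] for k in("square","medium","long")]))
E
```

```text
clock: 9.77
tool_pos: [0.6062, 0.2016, 0.0377]
eef_rot: [0.561, 0.828, 0.0, 0.0]
contact_force: [0.3, -0.5, 0.3]
opening: 0.876
finger_force: 0.0
clock: 10.18
tool_pos: [0.5436, 0.2036, 0.1628]
eef_rot: [0.563, 0.826, 0.006, 0.003]
contact_force: [0.7, 1.6, -0.8]
opening: 0.997
finger_force: 0.0
clock: 10.6
tool_pos: [0.4299, 0.207, 0.1582]
eef_rot: [0.56, 0.829, -0.0, -0.0]
contact_force: [0.8, 0.0, 0.2]
opening: 0.999
finger_force: 0.0
t 10.6 pos [0.4299 0.207  0.1582] yaw_y 21.9 F [0.8 0.  0.2] open 0.999 ff 0.0 q [-0.26  0.67 -0.46  2.07  0.57  0.53 -0.75]
lid_square 0.78 [272.  63. 356. 147.] [423.7 295.3] [60.6 60.4] -61.8
lid_medium 0.67 [274.  42. 347. 168.] [405.7 332. ] [59.1 17.8] 27.8
lid_long 0.6 [275.  19. 340. 188.] [396.9 351. ] [59.1 19.5] 24.2
lid_square mm [424.3 292.4] yaw 29.1 score 76.6
lid_medium mm [421.2 297.1] yaw 22.8 score 59.1
lid_long mm [421.6 294.1] yaw 22.6 score 125.7
lid_round mm [605.1 201.7] yaw 0.0 score 123.4
```

View pics/m9.png

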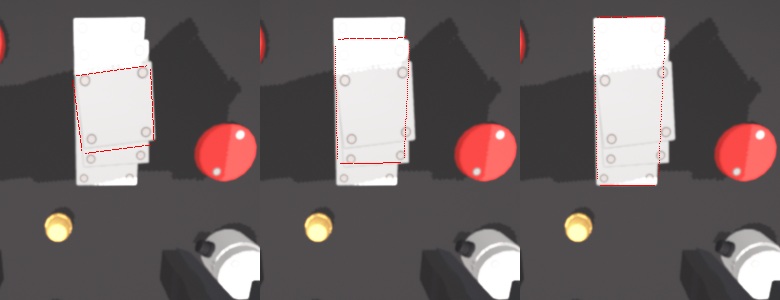

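The round lid is seated at (605,202). Left panel: the square outline is roughly right but a little off at its lower edge. I'll use the mask value of about (424, 295.5), yaw 28.5.

```bash
python3 -m jog '[{"wx":0,"wy":0,"wz":0.029,"dx":-0.008,"dy":0.118,"dz":-0.05,"hand":0},{"wx":0,"wy":0,"wz":0.029,"dx":-0.008,"dy":0.118,"dz":-0.09,"hand":0},{"wx":0,"wy":0,"wz":0,"dx":-0.008,"dy":0.118,"dz":-0.09,"hand":0},{"wx":0,"wy":0,"wz":0,"dx":0,"dy":0,"dz":-0.09,"hand":0},{"wx":0,"wy":0,"wz":0,"dx":0,"dy":0,"dz":0,"hand":0}]' >/dev/null
python3 -m jog '[{"wx":0,"wy":0,"wz":0,"dx":0,"dy":0,"dz":0,"hand":0},{"wx":0,"wy":0,"wz":0,"dx":0,"dy":0,"dz":0,"hand":0}]' >/dev/null
python3 - <<'E'
from edge import *
st();edge("lid_square",.424,.2955,28.5,0,"pics/e10.png",rng=4,yr=3);st()
E
```

```text
t 11.38 pos [0.4262 0.2939 0.0782] yaw_y 28.23 F [-0.5  0.7 -0.1] open 1.0 ff 0.0 q [-0.48  0.83 -0.36  2.    0.69  0.42 -0.87]
lid_square mm [423.  296.4] yaw 28.2 score 101.1
t 11.43 pos [0.4264 0.294  0.0787] yaw_y 28.22 F [ 0.1 -0.2  0.2] open 0.998 ff 0.0 q [-0.48  0.83 -0.36  2.    0.69  0.42 -0.87]
```

```bash
python3 -m jog '[{"wx":0,"wy":0,"wz":0,"dx":-0.011,"dy":0.008,"dz":-0.07,"hand":0},{"wx":0,"wy":0,"wz":0,"dx":0,"dy":0,"dz":-0.07,"hand":0},{"wx":0,"wy":0,"wz":0,"dx":0,"dy":0,"dz":0,"hand":0},{"wx":0,"wy":0,"wz":0,"dx":0,"dy":0,"dz":0,"hand":0}]'
```

```text
clock: 11.77
tool_pos: [0.423, 0.2963, 0.0434]
eef_rot: [0.513, 0.858, -0.0, 0.0]
contact_force: [-0.0, 0.2, -0.4]
opening: 0.997
finger_force: 0.0
```

```bash
python3 -m jog '[{"wx":0,"wy":0,"wz":0,"dx":0,"dy":0,"dz":-0.008,"hand":0},{"wx":0,"wy":0,"wz":0,"dx":0,"dy":0,"dz":0,"hand":1},{"wx":0,"wy":0,"wz":0,"dx":0,"dy":0,"dz":0,"hand":1},{"wx":0,"wy":0,"wz":0,"dx":0,"dy":0,"dz":0,"hand":1},{"wx":0,"wy":0,"wz":0,"dx":0,"dy":0,"dz":0,"hand":1}]' 25
python3 -m jog '[{"wx":0,"wy":0,"wz":0,"dx":0,"dy":0,"dz":0,"hand":1},{"wx":0,"wy":0,"wz":0,"dx":0,"dy":0,"dz":0,"hand":1},{"wx":0,"wy":0,"wz":0,"dx":0,"dy":0,"dz":0.04,"hand":1},{"wx":0,"wy":0,"wz":0,"dx":0,"dy":0,"dz":0.15,"hand":1},{"wx":0,"wy":0,"wz":0,"dx":0,"dy":0,"dz":0.08,"hand":1}]' 25
```

```text
clock: 12.18
tool_pos: [0.4227, 0.2971, 0.0412]
eef_rot: [0.512, 0.859, 0.0, 0.0]
contact_force: [-0.6, 0.3, -0.5]
opening: 0.722
finger_force: 0.0
clock: 12.6
tool_pos: [0.4223, 0.2972, 0.1098]
eef_rot: [0.512, 0.859, -0.0, -0.0]
contact_force: [0.3, 0.2, -1.0]
opening: 0.677
finger_force: 25.0
```

```bash
python3 -m jog '[{"wx":0,"wy":0,"wz":-0.006,"dx":0.014,"dy":-0.158,"dz":0,"hand":1},{"wx":0,"wy":0,"wz":-0.006,"dx":0.014,"dy":-0.158,"dz":0,"hand":1},{"wx":0,"wy":0,"wz":-0.006,"dx":0.014,"dy":-0.158,"dz":0,"hand":1},{"wx":0,"wy":0,"wz":-0.006,"dx":0.014,"dy":-0.158,"dz":0,"hand":1},{"wx":0,"wy":0,"wz":-0.006,"dx":0.014,"dy":-0.158,"dz":0,"hand":1}]' >/dev/null
python3 -m jog '[{"wx":0,"wy":0,"wz":-0.006,"dx":0.014,"dy":-0.158,"dz":0,"hand":1},{"wx":0,"wy":0,"wz":-0.006,"dx":0.014,"dy":-0.158,"dz":0,"hand":1},{"wx":0,"wy":0,"wz":-0.006,"dx":0.014,"dy":-0.158,"dz":0,"hand":1},{"wx":0,"wy":0,"wz":-0.006,"dx":0.014,"dy":-0.158,"dz":0,"hand":1},{"wx":0,"wy":0,"wz":-0.006,"dx":0.014,"dy":-0.158,"dz":0,"hand":1}]' 
python3 -m jog '[{"wx":0,"wy":0,"wz":-0.006,"dx":0.014,"dy":-0.158,"dz":0,"hand":1},{"wx":0,"wy":0,"wz":-0.006,"dx":0.014,"dy":-0.158,"dz":0,"hand":1},{"wx":0,"wy":0,"wz":-0.006,"dx":0.014,"dy":-0.158,"dz":0,"hand":1},{"wx":0,"wy":0,"wz":-0.006,"dx":0.014,"dy":-0.158,"dz":0,"hand":1},{"wx":0,"wy":0,"wz":-0.006,"dx":0.014,"dy":-0.158,"dz":0,"hand":1}]' >/dev/null
python3 -m jog '[{"wx":0,"wy":0,"wz":0,"dx":0,"dy":0,"dz":0,"hand":1},{"wx":0,"wy":0,"wz":0,"dx":0,"dy":0,"dz":0,"hand":1}]' >/dev/null; python3 -c "from h import *;st()"
```

```text
clock: 13.43
tool_pos: [0.4572, -0.0998, 0.1082]
eef_rot: [0.563, 0.826, -0.0, -0.0]
contact_force: [1.2, -0.1, -1.0]
opening: 0.68
finger_force: 25.0
t 14.02 pos [ 0.4739 -0.2986  0.1076] yaw_y 17.68 F [ 0.2  1.4 -0.3] open 0.678 ff 24.9648579955101 q [ 0.8   0.85 -0.55  1.86  0.71  0.64  0.11]
```

```bash
python3 -m jog '[{"wx":0,"wy":0,"wz":-0.003,"dx":0.02,"dy":-0.14,"dz":-0.02,"hand":1},{"wx":0,"wy":0,"wz":0,"dx":0,"dy":-0.014,"dz":-0.09,"hand":1},{"wx":0,"wy":0,"wz":0,"dx":0,"dy":0,"dz":-0.09,"hand":1},{"wx":0,"wy":0,"wz":0,"dx":0,"dy":0,"dz":0,"hand":1},{"wx":0,"wy":0,"wz":0,"dx":0,"dy":0,"dz":0,"hand":1}]' >/dev/null
python3 - <<'E'
from edge import *
st();p=r.get_state()["tool_pos"]
edge("lid_square",p[0],p[1],17.3,p[2]-.0415,"pics/e11.png",rng=5);st()
E
```

```text
t 14.43 pos [ 0.4795 -0.3315  0.0576] yaw_y 17.88 F [-0.2 -0.9  0.1] open 0.679 ff 24.964716732501984 q [ 0.82  0.94 -0.51  1.8   0.77  0.61  0.14]
lid_square mm [ 478.6 -328. ] yaw 18.9 score 102.1
t 14.48 pos [ 0.4805 -0.3318  0.0587] yaw_y 17.87 F [-0.5  0.7 -0.1] open 0.677 ff 24.9647256731987 q [ 0.82  0.94 -0.51  1.8   0.77  0.61  0.14]
```

View pics/e11.png

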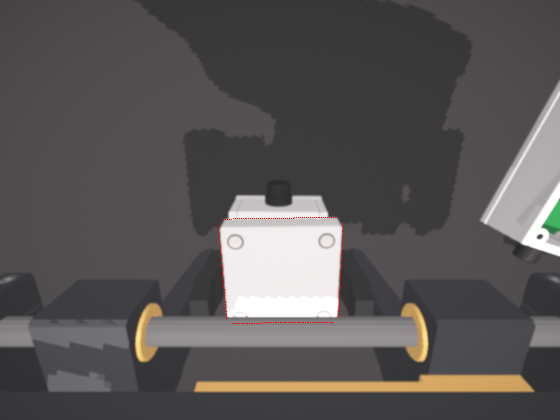

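The lid's top face runs from y≈227; the band from 218 to 227 is its side wall, and the rod hides the lower edge. The edge fit is therefore biased by about 4 mm here, so I'll use TCP plus the known grasp offset.

```bash
python3 -m jog '[{"wx":0,"wy":0,"wz":-0.005,"dx":-0.005,"dy":-0.016,"dz":-0.044,"hand":1},{"wx":0,"wy":0,"wz":0,"dx":0,"dy":0,"dz":0,"hand":1},{"wx":0,"wy":0,"wz":0,"dx":0,"dy":0,"dz":0,"hand":1}]' >/dev/null
cat >> edge.py <<'E'
def held(name,t,z):
    "far (tool +x) top edge of a held lid along the image column of the TCP: offset of lid centre from TCP along tool x"
    from scipy.spatial.transform import Rotation as Ro
    ci=r.camera_info("wrist");im=r.snapshot("wrist");s=r.get_state();T=Ro.from_quat(s["eef_rot"]).as_matrix();p=s["tool_pos"]
    w,l,z0,z1=D[name];h=(l or w)/2
    g=cv2.GaussianBlur(im.min(2).astype(np.float32),(0,0),.8);out=[]
    for d in np.arange(-.008,.0081,.0005):
        P=p+np.outer(np.full(21,h+d),T[:,0])+np.outer(np.linspace(-.02,.02,21),T[:,1]);P[:,2]=z
        u=(P@ci["R"].T+ci["t"])@ci["mtx"].T;u=(u[:,:2]/u[:,2:]).astype(np.float32);out.append(round(float(cv2.remap(g,u[:,0],u[:,1],1).mean())))
    print("profile from -8 to 8 mm step .5:",out)
E
python3 - <<'E'
from edge import *
st();held("lid_square",0,r.get_state()["tool_pos"][2]+.0128);st()
E
```

```text
t 14.73 pos [ 0.4785 -0.338   0.0474] yaw_y 17.12 F [-1.   0.6 -1.1] open 0.682 ff 24.964650571346283 q [ 0.82  0.96 -0.5   1.8   0.78  0.59  0.13]
profile from -8 to 8 mm step .5: [234, 234, 233, 233, 233, 234, 235, 236, 237, 238, 239, 239, 238, 235, 228, 217, 205, 198, 195, 193, 192, 190, 184, 169, 152, 154, 181, 212, 231, 237, 238, 239, 238]
t 14.78 pos [ 0.4788 -0.338   0.0476] yaw_y 17.13 F [-0.3 -0.6 -0.1] open 0.679 ff 24.964662194252014 q [ 0.82  0.96 -0.5   1.8   0.78  0.59  0.13]
```

```bash
python3 -m jog '[{"wx":0,"wy":0,"wz":0.001,"dx":0.001,"dy":0.005,"dz":-0.024,"hand":1},{"wx":0,"wy":0,"wz":0,"dx":0,"dy":0,"dz":-0.016,"hand":1},{"wx":0,"wy":0,"wz":0,"dx":0,"dy":0,"dz":0,"hand":1},{"wx":0,"wy":0,"wz":0,"dx":0,"dy":0,"dz":0,"hand":1}]' >/dev/null
python3 - <<'E'
from edge import *
st();held("lid_square",0,r.get_state()["tool_pos"][2]+.0128);st()
E
```

```text
t 15.12 pos [ 0.4789 -0.3364  0.037 ] yaw_y 17.26 F [-0.2 -0.3 -1. ] open 0.676 ff 24.97166097164154 q [ 0.81  0.97 -0.48  1.8   0.79  0.57  0.11]
profile from -8 to 8 mm step .5: [235, 235, 235, 234, 234, 234, 236, 238, 239, 240, 240, 239, 238, 235, 228, 217, 206, 199, 196, 195, 194, 195, 201, 212, 222, 223, 213, 203, 197, 195, 193, 188, 178]
t 15.17 pos [ 0.4789 -0.3365  0.037 ] yaw_y 17.26 F [ 0.9 -0.1 -0.8] open 0.677 ff 24.97169315814972 q [ 0.81  0.97 -0.48  1.8   0.79  0.57  0.11]
```

```bash
python3 -m jog '[{"wx":0,"wy":0,"wz":0,"dx":0,"dy":0,"dz":-0.001,"hand":0},{"wx":0,"wy":0,"wz":0,"dx":0,"dy":0,"dz":0,"hand":0},{"wx":0,"wy":0,"wz":0,"dx":0,"dy":0,"dz":0,"hand":0},{"wx":0,"wy":0,"wz":0,"dx":0,"dy":0,"dz":0,"hand":0},{"wx":0,"wy":0,"wz":0,"dx":0,"dy":0,"dz":0.08,"hand":0}]' >/dev/null
python3 -m jog '[{"wx":0,"wy":0,"wz":0,"dx":0,"dy":0,"dz":0.15,"hand":0},{"wx":0,"wy":0,"wz":0,"dx":0,"dy":0,"dz":0.15,"hand":0},{"wx":0,"wy":0,"wz":0,"dx":0,"dy":0,"dz":0.15,"hand":0},{"wx":0,"wy":0,"wz":0,"dx":0,"dy":0,"dz":0,"hand":0},{"wx":0,"wy":0,"wz":0,"dx":0,"dy":0,"dz":0,"hand":0}]' >/dev/null
python3 look.py w12
python3 - <<'E'
from edge import *
edge("lid_square",.479,-.337,17.3,-.004-.004,"pics/e12.png",rng=6,pic="w12")
E
python3 -m jog '[{"wx":0,"wy":0,"wz":0.008,"dx":-0.014,"dy":0.16,"dz":0,"hand":0},{"wx":0,"wy":0,"wz":0.008,"dx":-0.014,"dy":0.16,"dz":0,"hand":0},{"wx":0,"wy":0,"wz":0.008,"dx":-0.014,"dy":0.16,"dz":0,"hand":0},{"wx":0,"wy":0,"wz":0.008,"dx":-0.014,"dy":0.16,"dz":0,"hand":0},{"wx":0,"wy":0,"wz":0.008,"dx":-0.014,"dy":0.16,"dz":0,"hand":0}]' >/dev/null
python3 -m jog '[{"wx":0,"wy":0,"wz":0.008,"dx":-0.014,"dy":0.16,"dz":0,"hand":0},{"wx":0,"wy":0,"wz":0.008,"dx":-0.014,"dy":0.16,"dz":0,"hand":0},{"wx":0,"wy":0,"wz":0.008,"dx":-0.014,"dy":0.16,"dz":0,"hand":0},{"wx":0,"wy":0,"wz":0.008,"dx":-0.014,"dy":0.16,"dz":0,"hand":0},{"wx":0,"wy":0,"wz":0,"dx":-0.014,"dy":0.16,"dz":0,"hand":0}]' >/dev/null
python3 -m jog '[{"wx":0,"wy":0,"wz":0,"dx":-0.014,"dy":0.16,"dz":0,"hand":0},{"wx":0,"wy":0,"wz":0,"dx":-0.014,"dy":0.16,"dz":0,"hand":0},{"wx":0,"wy":0,"wz":0,"dx":-0.014,"dy":0.16,"dz":0,"hand":0},{"wx":0,"wy":0,"wz":0,"dx":0,"dy":0,"dz":0,"hand":0},{"wx":0,"wy":0,"wz":0,"dx":0,"dy":0,"dz":0,"hand":0}]' >/dev/null
python3 look.py w13 lid_medium lid_long
python3 - <<'E'
from edge import *
edge("lid_medium",.4235,.296,25.5,0,"pics/e13.png",pic="w13")
edge("lid_long",.4218,.2938,22.5,0,pic="w13")
cv2.imwrite("pics/m13.png",np.hstack([cv2.imread("pics/e12.png")[100:400,150:450],cv2.imread("pics/e13.png")[:300,150:450]]))
E
```

```text
t 16.0 pos [ 0.4803 -0.3373  0.1718] yaw_y 17.22 F [-0.5  0.2 -0.4] open 1.003 ff 0.0 q [ 0.89  0.79 -0.64  1.74  0.62  0.82  0.26]
lid_square mm [ 479.  -337.8] yaw 17.5 score 118.4
t 17.3 pos [0.4321 0.1859 0.1684] yaw_y 25.84 F [-0.8  0.  -0. ] open 1.0 ff 0.0 q [-0.15  0.66 -0.56  2.08  0.63  0.58 -0.71]
lid_medium 0.61 [291.  20. 367. 143.] [423.6 294.9] [100.6  61.2] -63.9
lid_long 0.8 [288.   2. 362. 167.] [430.7 268.6] [90.8 59.5] -67.2
lid_medium mm [420.3 296.1] yaw 23.0 score 69.1
lid_long mm [420.5 292.5] yaw 21.3 score 86.8
```

View pics/m13.png

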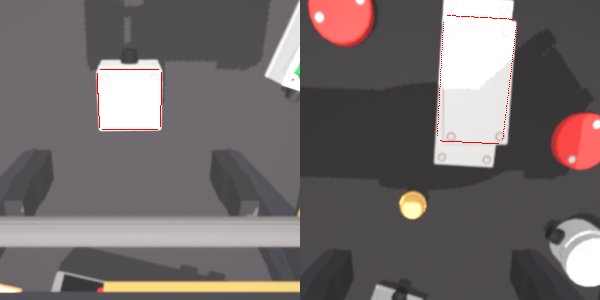

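The square lid sits squarely on its box (479, −337.8, 17.5°). The medium lid comes from its mask: (423.6, 295.3), yaw 26.

```bash
python3 -m jog '[{"wx":0,"wy":0,"wz":0,"dx":-0.012,"dy":0.146,"dz":-0.05,"hand":0},{"wx":0,"wy":0,"wz":0,"dx":-0.012,"dy":0.146,"dz":-0.05,"hand":0},{"wx":0,"wy":0,"wz":0,"dx":-0.012,"dy":0.146,"dz":-0.05,"hand":0},{"wx":0,"wy":0,"wz":0,"dx":0,"dy":0,"dz":-0.12,"hand":0},{"wx":0,"wy":0,"wz":0,"dx":0,"dy":0,"dz":-0.12,"hand":0}]' >/dev/null
python3 -m jog '[{"wx":0,"wy":0,"wz":0,"dx":0,"dy":0,"dz":0,"hand":0},{"wx":0,"wy":0,"wz":0,"dx":0,"dy":0,"dz":0,"hand":0}]' >/dev/null
python3 - <<'E'
from edge import *
st();held("lid_medium",0,.036);st()
E
```

```text
t 18.03 pos [0.4242 0.2901 0.071 ] yaw_y 25.37 F [ 0.5 -0.1  0.8] open 0.999 ff 0.0 q [-0.46  0.85 -0.39  2.01  0.75  0.43 -0.98]
profile from -8 to 8 mm step .5: [235, 234, 234, 233, 232, 231, 231, 230, 230, 230, 230, 230, 230, 230, 230, 230, 230, 231, 233, 234, 235, 235, 234, 232, 228, 218, 207, 201, 204, 214, 226, 232, 235]
t 18.08 pos [0.4249 0.2911 0.0722] yaw_y 25.37 F [ 0.1  0.4 -0.3] open 0.999 ff 0.0 q [-0.46  0.85 -0.39  2.01  0.75  0.43 -0.98]
```

```bash
python3 -m jog '[{"wx":0,"wy":0,"wz":0.004,"dx":-0.006,"dy":0.018,"dz":-0.06,"hand":0},{"wx":0,"wy":0,"wz":0,"dx":0,"dy":0,"dz":-0.06,"hand":0},{"wx":0,"wy":0,"wz":0,"dx":0,"dy":0,"dz":-0.06,"hand":0},{"wx":0,"wy":0,"wz":0,"dx":0,"dy":0,"dz":0,"hand":0},{"wx":0,"wy":0,"wz":0,"dx":0,"dy":0,"dz":0,"hand":0}]'
```

```text
clock: 18.5
tool_pos: [0.4238, 0.2968, 0.0282]
eef_rot: [0.531, 0.847, 0.0, 0.0]
contact_force: [-0.5, -0.6, -0.2]
opening: 1.0
finger_force: 0.0
```

```bash
python3 -m jog '[{"wx":0,"wy":0,"wz":0,"dx":0,"dy":0,"dz":-0.018,"hand":0},{"wx":0,"wy":0,"wz":0,"dx":0,"dy":0,"dz":0,"hand":1},{"wx":0,"wy":0,"wz":0,"dx":0,"dy":0,"dz":0,"hand":1},{"wx":0,"wy":0,"wz":0,"dx":0,"dy":0,"dz":0,"hand":1},{"wx":0,"wy":0,"wz":0,"dx":0,"dy":0,"dz":0,"hand":1}]' 30
python3 -m jog '[{"wx":0,"wy":0,"wz":0,"dx":0,"dy":0,"dz":0,"hand":1},{"wx":0,"wy":0,"wz":0,"dx":0,"dy":0,"dz":0,"hand":1},{"wx":0,"wy":0,"wz":0,"dx":0,"dy":0,"dz":0.04,"hand":1},{"wx":0,"wy":0,"wz":0,"dx":0,"dy":0,"dz":0.15,"hand":1},{"wx":0,"wy":0,"wz":0,"dx":0,"dy":0,"dz":0.12,"hand":1}]' 30;python3 -c "from h import *;st()"
```

```text
clock: 18.92
tool_pos: [0.4232, 0.2974, 0.0229]
eef_rot: [0.53, 0.848, 0.0, 0.0]
contact_force: [0.2, -0.7, 0.1]
opening: 0.72
finger_force: 0.0
clock: 19.33
tool_pos: [0.4221, 0.2968, 0.1004]
eef_rot: [0.53, 0.848, -0.001, -0.0]
contact_force: [0.2, 0.7, -1.3]
opening: 0.678
finger_force: 30.0
t 19.33 pos [0.4221 0.2968 0.1004] yaw_y 26.01 F [ 0.2  0.7 -1.3] open 0.678 ff 29.998785853385925 q [-0.43  0.81 -0.45  1.99  0.71  0.5  -0.95]
```

```bash
python3 -m jog '[{"wx":0,"wy":0,"wz":-0.022,"dx":0.018,"dy":-0.148,"dz":0,"hand":1},{"wx":0,"wy":0,"wz":-0.022,"dx":0.018,"dy":-0.148,"dz":0,"hand":1},{"wx":0,"wy":0,"wz":-0.022,"dx":0.018,"dy":-0.148,"dz":0,"hand":1},{"wx":0,"wy":0,"wz":-0.022,"dx":0.018,"dy":-0.148,"dz":0,"hand":1},{"wx":0,"wy":0,"wz":-0.022,"dx":0.018,"dy":-0.148,"dz":0,"hand":1}]' >/dev/null
python3 -m jog '[{"wx":0,"wy":0,"wz":-0.022,"dx":0.018,"dy":-0.148,"dz":0,"hand":1},{"wx":0,"wy":0,"wz":-0.022,"dx":0.018,"dy":-0.148,"dz":0,"hand":1},{"wx":0,"wy":0,"wz":-0.022,"dx":0.018,"dy":-0.148,"dz":-0.06,"hand":1},{"wx":0,"wy":0,"wz":0,"dx":0,"dy":0,"dz":-0.06,"hand":1},{"wx":0,"wy":0,"wz":0,"dx":0,"dy":0,"dz":0,"hand":1}]' >/dev/null
python3 -m jog '[{"wx":0,"wy":0,"wz":0,"dx":0,"dy":0,"dz":0,"hand":1},{"wx":0,"wy":0,"wz":0,"dx":0,"dy":0,"dz":0,"hand":1}]' >/dev/null
python3 - <<'E'
from edge import *
st();held("lid_medium",0,r.get_state()["tool_pos"][2]+.0131);st()
E
```

```text
t 20.33 pos [0.4591 0.0029 0.0703] yaw_y 5.93 F [ 0.3  0.4 -1.9] open 0.681 ff 29.998753666877747 q [ 0.05  0.81 -0.26  2.18  0.84  0.25 -0.85]
profile from -8 to 8 mm step .5: [233, 233, 232, 233, 234, 236, 237, 238, 238, 238, 237, 233, 224, 211, 199, 193, 190, 181, 159, 129, 110, 108, 123, 155, 194, 223, 235, 238, 239, 238, 231, 216, 200]
t 20.38 pos [0.4593 0.0031 0.0705] yaw_y 5.95 F [ 0.4 -1.  -2.7] open 0.679 ff 29.998764395713806 q [ 0.05  0.81 -0.26  2.18  0.84  0.25 -0.85]
```

```bash
python3 -m jog '[{"wx":0,"wy":0,"wz":-0.003,"dx":-0.003,"dy":0,"dz":-0.04,"hand":1},{"wx":0,"wy":0,"wz":0,"dx":0,"dy":0,"dz":-0.036,"hand":1},{"wx":0,"wy":0,"wz":0,"dx":0,"dy":0,"dz":0,"hand":1},{"wx":0,"wy":0,"wz":0,"dx":0,"dy":0,"dz":0,"hand":1}]' >/dev/null
python3 - <<'E'
from edge import *
st();held("lid_medium",0,r.get_state()["tool_pos"][2]+.0131);st()
E
```

```text
t 20.72 pos [0.4583 0.0025 0.0514] yaw_y 5.58 F [-0.   0.1 -1.3] open 0.681 ff 29.998671412467957 q [ 0.01  0.85 -0.18  2.19  0.88  0.18 -0.89]
profile from -8 to 8 mm step .5: [233, 233, 233, 232, 233, 234, 236, 237, 238, 238, 238, 237, 233, 223, 210, 199, 193, 193, 199, 214, 228, 236, 238, 239, 239, 235, 224, 207, 195, 191, 187, 178, 164]
t 20.77 pos [0.4584 0.0023 0.0515] yaw_y 5.54 F [-0.1 -0.2 -1.2] open 0.679 ff 29.998675882816315 q [ 0.01  0.85 -0.18  2.19  0.88  0.18 -0.89]
```

```bash
python3 -m jog '[{"wx":0,"wy":0,"wz":0,"dx":0,"dy":0.001,"dz":-0.024,"hand":1},{"wx":0,"wy":0,"wz":0,"dx":0,"dy":0,"dz":-0.016,"hand":1},{"wx":0,"wy":0,"wz":0,"dx":0,"dy":0,"dz":0,"hand":1},{"wx":0,"wy":0,"wz":0,"dx":0,"dy":0,"dz":0,"hand":1}]' >/dev/null
python3 - <<'E'
from edge import *
st();held("lid_medium",0,r.get_state()["tool_pos"][2]+.0131);st()
E
```

```text
t 21.1 pos [0.4582 0.0016 0.0409] yaw_y 5.46 F [ 0.6  0.4 -1. ] open 0.673 ff 29.998518526554108 q [-0.02  0.87 -0.14  2.19  0.9   0.14 -0.91]
profile from -8 to 8 mm step .5: [234, 233, 233, 232, 233, 235, 237, 238, 238, 238, 238, 236, 230, 218, 204, 195, 193, 196, 208, 224, 235, 239, 236, 226, 210, 197, 192, 190, 185, 173, 159, 150, 146]
t 21.15 pos [0.4582 0.0016 0.0409] yaw_y 5.45 F [-0.1 -0.8 -0.8] open 0.675 ff 29.998435378074646 q [-0.02  0.87 -0.14  2.19  0.9   0.14 -0.91]
```

Seated height is reached, so I'll release, rise, check, and return to the long lid.

```bash
python3 -m jog '[{"wx":0,"wy":0,"wz":0,"dx":0,"dy":0,"dz":0,"hand":0},{"wx":0,"wy":0,"wz":0,"dx":0,"dy":0,"dz":0,"hand":0},{"wx":0,"wy":0,"wz":0,"dx":0,"dy":0,"dz":0,"hand":0},{"wx":0,"wy":0,"wz":0,"dx":0,"dy":0,"dz":0,"hand":0},{"wx":0,"wy":0,"wz":0,"dx":0,"dy":0,"dz":0.08,"hand":0}]' >/dev/null
python3 -m jog '[{"wx":0,"wy":0,"wz":0,"dx":0,"dy":0,"dz":0.15,"hand":0},{"wx":0,"wy":0,"wz":0,"dx":0,"dy":0,"dz":0.15,"hand":0},{"wx":0,"wy":0,"wz":0,"dx":0,"dy":0,"dz":0.15,"hand":0},{"wx":0,"wy":0,"wz":0,"dx":0,"dy":0,"dz":0,"hand":0},{"wx":0,"wy":0,"wz":0,"dx":0,"dy":0,"dz":0,"hand":0}]' >/dev/null
python3 look.py w14
python3 - <<'E'
from edge import *
edge("lid_medium",.4586,.0015,5.6,.040-.022,"pics/e14.png",rng=6,pic="w14")
E
python3 -m jog '[{"wx":0,"wy":0,"wz":0.036,"dx":-0.02,"dy":0.155,"dz":0,"hand":0},{"wx":0,"wy":0,"wz":0.036,"dx":-0.02,"dy":0.155,"dz":0,"hand":0},{"wx":0,"wy":0,"wz":0.036,"dx":-0.02,"dy":0.155,"dz":0,"hand":0},{"wx":0,"wy":0,"wz":0.036,"dx":-0.02,"dy":0.155,"dz":0,"hand":0},{"wx":0,"wy":0,"wz":0,"dx":-0.02,"dy":0.12,"dz":0,"hand":0}]' >/dev/null
python3 -m jog '[{"wx":0,"wy":0,"wz":0,"dx":0,"dy":0,"dz":0,"hand":0},{"wx":0,"wy":0,"wz":0,"dx":0,"dy":0,"dz":0,"hand":0}]' >/dev/null
python3 look.py w15 lid_long
python3 - <<'E'
from edge import *
edge("lid_long",.4218,.2938,22.5,0,"pics/e15.png",pic="w15")
fit("lid_long","w15",.4218,.2938,22.5,130)
cv2.imwrite("pics/m15.png",np.hstack([cv2.imread("pics/e14.png")[100:400,150:450],cv2.imread("pics/e15.png")[:300,150:450]]))
E
```

```text
t 21.98 pos [0.4594 0.0013 0.1752] yaw_y 5.37 F [ 0.5  0.  -1. ] open 1.001 ff 0.0 q [ 0.25  0.63 -0.56  2.11  0.63  0.56 -0.67]
lid_medium mm [457.7  -0.5] yaw 5.4 score 117.8
t 22.62 pos [0.4319 0.188  0.1721] yaw_y 22.21 F [0.4 0.1 0.1] open 1.001 ff 0.0 q [-0.13  0.66 -0.61  2.07  0.66  0.61 -0.81]
lid_long 0.95 [283.   0. 350. 170.] [421.5 292.6] [143.4  60.5] -67.8
lid_long 0.53 [204. 310. 270. 393.] [467.1 -48.7] [83.8 67.6] -85.0
lid_long mm [420.8 293.8] yaw 22.5 score 112.5
lid_long w15 x,y mm [420.4 294.2] yaw(box x axis) 22.4 IoU 0.983
```

View pics/m15.png

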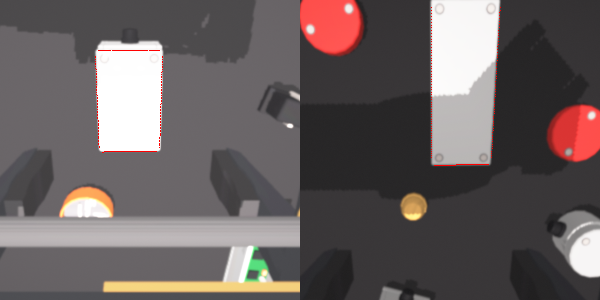

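The medium lid is well seated. The long lid fit is good at (421, 293.9), yaw 22.4.

```bash
python3 -m jog '[{"wx":0,"wy":0,"wz":0.001,"dx":-0.014,"dy":0.145,"dz":-0.05,"hand":0},{"wx":0,"wy":0,"wz":0,"dx":-0.014,"dy":0.145,"dz":-0.05,"hand":0},{"wx":0,"wy":0,"wz":0,"dx":-0.014,"dy":0.145,"dz":-0.1,"hand":0},{"wx":0,"wy":0,"wz":0,"dx":0,"dy":0,"dz":-0.14,"hand":0},{"wx":0,"wy":0,"wz":0,"dx":0,"dy":0,"dz":-0.14,"hand":0}]' >/dev/null
python3 -m jog '[{"wx":0,"wy":0,"wz":0,"dx":0,"dy":0,"dz":0,"hand":0},{"wx":0,"wy":0,"wz":0,"dx":0,"dy":0,"dz":0,"hand":0}]' >/dev/null
python3 - <<'E'
from edge import *
st();held("lid_long",0,.018);st()
E
```

```text
t 23.3 pos [0.4224 0.2904 0.0536] yaw_y 21.97 F [-0.  -0.2 -0.3] open 1.003 ff 0.0 q [-0.46  0.88 -0.39  2.02  0.84  0.41 -1.13]
profile from -8 to 8 mm step .5: [233, 232, 232, 232, 232, 232, 232, 232, 232, 232, 232, 233, 233, 233, 233, 234, 236, 238, 238, 238, 233, 219, 191, 147, 103, 72, 61, 58, 59, 61, 62, 63, 64]
t 23.35 pos [0.4233 0.2916 0.0552] yaw_y 21.95 F [0.3 0.1 0.9] open 1.0 ff 0.0 q [-0.46  0.88 -0.39  2.02  0.84  0.41 -1.13]
```

```bash
python3 -m jog '[{"wx":0,"wy":0,"wz":0.003,"dx":-0.006,"dy":0.012,"dz":-0.06,"hand":0},{"wx":0,"wy":0,"wz":0,"dx":0,"dy":0,"dz":-0.06,"hand":0},{"wx":0,"wy":0,"wz":0,"dx":0,"dy":0,"dz":-0.06,"hand":0},{"wx":0,"wy":0,"wz":0,"dx":0,"dy":0,"dz":0,"hand":0},{"wx":0,"wy":0,"wz":0,"dx":0,"dy":0,"dz":0,"hand":0}]'
```

```text
clock: 23.77
tool_pos: [0.4224, 0.296, 0.0114]
eef_rot: [0.557, 0.831, 0.001, 0.0]
contact_force: [0.4, -0.4, 0.5]
opening: 0.999
finger_force: 0.0
```

```bash
python3 -m jog '[{"wx":0,"wy":0,"wz":0,"dx":0,"dy":-0.004,"dz":-0.022,"hand":0},{"wx":0,"wy":0,"wz":0,"dx":0,"dy":0,"dz":0,"hand":1},{"wx":0,"wy":0,"wz":0,"dx":0,"dy":0,"dz":0,"hand":1},{"wx":0,"wy":0,"wz":0,"dx":0,"dy":0,"dz":0,"hand":1},{"wx":0,"wy":0,"wz":0,"dx":0,"dy":0,"dz":0,"hand":1}]' 35
python3 -m jog '[{"wx":0,"wy":0,"wz":0,"dx":0,"dy":0,"dz":0,"hand":1},{"wx":0,"wy":0,"wz":0,"dx":0,"dy":0,"dz":0,"hand":1}]' 35
python3 -m jog '[{"wx":0,"wy":0,"wz":0,"dx":0,"dy":0,"dz":0.04,"hand":1},{"wx":0,"wy":0,"wz":0,"dx":0,"dy":0,"dz":0.14,"hand":1},{"wx":0,"wy":0,"wz":0,"dx":0,"dy":0,"dz":0.14,"hand":1},{"wx":0,"wy":0,"wz":0,"dx":0,"dy":0,"dz":0.08,"hand":1},{"wx":0,"wy":0,"wz":0,"dx":0,"dy":0,"dz":0,"hand":1}]' 35;python3 -c "from h import *;st()"
```

```text
clock: 24.18
tool_pos: [0.4216, 0.2954, 0.0048]
eef_rot: [0.556, 0.831, 0.0, 0.0]
contact_force: [-0.9, 0.7, 0.3]
opening: 0.721
finger_force: 0.0
clock: 24.35
tool_pos: [0.4213, 0.2952, 0.0047]
eef_rot: [0.556, 0.831, 0.0, 0.0]
contact_force: [-0.2, -0.2, 4.5]
opening: 0.672
finger_force: 35.0
clock: 24.77
tool_pos: [0.423, 0.2969, 0.1079]
eef_rot: [0.557, 0.831, 0.003, 0.001]
contact_force: [0.2, 0.0, -2.4]
opening: 0.68
finger_force: 35.0
t 24.77 pos [0.423  0.2969 0.1079] yaw_y 22.36 F [ 0.2  0.  -2.4] open 0.68 ff 34.99957859516144 q [-0.4   0.8  -0.5   2.    0.75  0.53 -1.05]
```

```bash
python3 -m jog '[{"wx":0,"wy":0,"wz":-0.014,"dx":0.064,"dy":-0.145,"dz":0,"hand":1},{"wx":0,"wy":0,"wz":-0.014,"dx":0.064,"dy":-0.145,"dz":0,"hand":1},{"wx":0,"wy":0,"wz":-0.014,"dx":0.064,"dy":-0.145,"dz":0,"hand":1},{"wx":0,"wy":0,"wz":-0.014,"dx":0.064,"dy":-0.145,"dz":0,"hand":1},{"wx":0,"wy":0,"wz":-0.014,"dx":0.064,"dy":-0.145,"dz":0,"hand":1}]' >/dev/null
python3 -m jog '[{"wx":0,"wy":0,"wz":-0.014,"dx":0.064,"dy":-0.145,"dz":0,"hand":1},{"wx":0,"wy":0,"wz":-0.014,"dx":0.064,"dy":-0.145,"dz":0,"hand":1},{"wx":0,"wy":0,"wz":-0.014,"dx":0.064,"dy":-0.145,"dz":0,"hand":1},{"wx":0,"wy":0,"wz":-0.014,"dx":0.064,"dy":-0.145,"dz":0,"hand":1},{"wx":0,"wy":0,"wz":-0.014,"dx":0.064,"dy":-0.145,"dz":0,"hand":1}]' >/dev/null
python3 -m jog '[{"wx":0,"wy":0,"wz":-0.014,"dx":0.064,"dy":-0.145,"dz":0,"hand":1},{"wx":0,"wy":0,"wz":-0.014,"dx":0.064,"dy":-0.145,"dz":0,"hand":1},{"wx":0,"wy":0,"wz":-0.014,"dx":0.064,"dy":-0.145,"dz":0,"hand":1},{"wx":0,"wy":0,"wz":0,"dx":0,"dy":0,"dz":0,"hand":1},{"wx":0,"wy":0,"wz":0,"dx":0,"dy":0,"dz":0,"hand":1}]' >/dev/null
python3 -c "from h import *;st()"
```

```text
t 26.02 pos [ 0.6286 -0.1801  0.1022] yaw_y 1.19 F [-0.6  1.  -1.4] open 0.673 ff 34.999791383743286 q [ 0.5   0.95 -0.57  1.56  0.65  0.83 -0.31]
```

```bash
python3 -m jog '[{"wx":0,"wy":0,"wz":-0.01,"dx":0.07,"dy":-0.116,"dz":-0.02,"hand":1},{"wx":0,"wy":0,"wz":0,"dx":0,"dy":0,"dz":-0.06,"hand":1},{"wx":0,"wy":0,"wz":0,"dx":0,"dy":0,"dz":-0.06,"hand":1},{"wx":0,"wy":0,"wz":0,"dx":0,"dy":0,"dz":0,"hand":1},{"wx":0,"wy":0,"wz":0,"dx":0,"dy":0,"dz":0,"hand":1}]' >/dev/null
python3 - <<'E'
from edge import *
st();held("lid_long",0,r.get_state()["tool_pos"][2]+.0133);st()
E
```

```text
t 26.43 pos [ 0.6452 -0.2024  0.0676] yaw_y 0.59 F [ 0.6 -0.1 -1.2] open 0.677 ff 34.999746680259705 q [ 0.51  1.02 -0.56  1.49  0.66  0.82 -0.28]
profile from -8 to 8 mm step .5: [232, 231, 231, 232, 233, 233, 234, 236, 237, 238, 238, 237, 235, 229, 212, 182, 139, 93, 64, 56, 55, 55, 55, 55, 55, 55, 55, 56, 56, 56, 56, 56, 56]
t 26.48 pos [ 0.6463 -0.2027  0.0688] yaw_y 0.57 F [ 0.2  0.7 -1.7] open 0.675 ff 34.9996554851532 q [ 0.51  1.02 -0.56  1.49  0.66  0.82 -0.28]
```

```bash
python3 -m jog '[{"wx":0,"wy":0,"wz":-0.005,"dx":0,"dy":-0.025,"dz":-0.03,"hand":1},{"wx":0,"wy":0,"wz":0,"dx":0,"dy":0,"dz":-0.034,"hand":1},{"wx":0,"wy":0,"wz":0,"dx":0,"dy":0,"dz":0,"hand":1},{"wx":0,"wy":0,"wz":0,"dx":0,"dy":0,"dz":0,"hand":1}]' >/dev/null
python3 - <<'E'
from edge import *
st();held("lid_long",0,r.get_state()["tool_pos"][2]+.0133);st()
E
```

```text
t 26.82 pos [ 0.6463 -0.2113  0.0528] yaw_y -0.18 F [-0.4  0.4 -0.9] open 0.678 ff 34.999582171440125 q [ 0.52  1.04 -0.55  1.49  0.67  0.8  -0.29]
profile from -8 to 8 mm step .5: [232, 232, 232, 232, 233, 234, 236, 237, 238, 238, 237, 236, 230, 218, 204, 206, 221, 232, 237, 239, 240, 239, 232, 213, 183, 146, 104, 70, 57, 55, 55, 55, 55]
t 26.87 pos [ 0.6468 -0.2111  0.0533] yaw_y -0.17 F [-0.4 -0.3 -0.7] open 0.673 ff 34.9996554851532 q [ 0.52  1.04 -0.55  1.49  0.67  0.8  -0.29]
```

```bash
python3 -m jog '[{"wx":0,"wy":0,"wz":0.001,"dx":-0.002,"dy":0.008,"dz":-0.015,"hand":1},{"wx":0,"wy":0,"wz":0,"dx":0,"dy":0,"dz":-0.017,"hand":1},{"wx":0,"wy":0,"wz":0,"dx":0,"dy":0,"dz":-0.016,"hand":1},{"wx":0,"wy":0,"wz":0,"dx":0,"dy":0,"dz":0,"hand":1},{"wx":0,"wy":0,"wz":0,"dx":0,"dy":0,"dz":0,"hand":1}]' >/dev/null
python3 - <<'E'
from edge import *
st();held("lid_long",0,r.get_state()["tool_pos"][2]+.0133);st()
E
```

```text
t 27.28 pos [ 0.6463 -0.2091  0.0412] yaw_y -0.05 F [ 0.7  0.1 -0.9] open 0.68 ff 34.999725222587585 q [ 0.51  1.06 -0.54  1.49  0.68  0.78 -0.3 ]
profile from -8 to 8 mm step .5: [233, 233, 233, 233, 232, 233, 235, 237, 238, 238, 238, 237, 234, 226, 214, 213, 226, 235, 228, 207, 182, 158, 130, 96, 68, 57, 55, 55, 55, 55, 55, 55, 55]
t 27.33 pos [ 0.6463 -0.2092  0.0412] yaw_y -0.05 F [ 0.1 -0.3 -1.1] open 0.678 ff 34.999664425849915 q [ 0.51  1.06 -0.54  1.49  0.68  0.78 -0.3 ]
```

Good. Lowering another 0.5 mm, then releasing, rising and inspecting.

```bash
python3 -m jog '[{"wx":0,"wy":0,"wz":0,"dx":0,"dy":0,"dz":-0.002,"hand":1},{"wx":0,"wy":0,"wz":0,"dx":0,"dy":0,"dz":0,"hand":0},{"wx":0,"wy":0,"wz":0,"dx":0,"dy":0,"dz":0,"hand":0},{"wx":0,"wy":0,"wz":0,"dx":0,"dy":0,"dz":0,"hand":0},{"wx":0,"wy":0,"wz":0,"dx":0,"dy":0,"dz":0,"hand":0}]' >/dev/null
python3 -m jog '[{"wx":0,"wy":0,"wz":0,"dx":0,"dy":0,"dz":0.08,"hand":0},{"wx":0,"wy":0,"wz":0,"dx":0,"dy":0,"dz":0.15,"hand":0},{"wx":0,"wy":0,"wz":0,"dx":0,"dy":0,"dz":0.15,"hand":0},{"wx":0,"wy":0,"wz":0,"dx":0,"dy":-0.1,"dz":0.15,"hand":0},{"wx":0,"wy":0,"wz":0,"dx":-0.1,"dy":-0.1,"dz":0.15,"hand":0}]' >/dev/null
python3 -m jog '[{"wx":0,"wy":0,"wz":0,"dx":-0.1,"dy":-0.05,"dz":0.1,"hand":0},{"wx":0,"wy":0,"wz":0,"dx":-0.1,"dy":0,"dz":0,"hand":0},{"wx":0,"wy":0,"wz":0,"dx":0,"dy":0,"dz":0,"hand":0},{"wx":0,"wy":0,"wz":0,"dx":0,"dy":0,"dz":0,"hand":0}]' >/dev/null
python3 look.py w16
python3 - <<'E'
from edge import *
edge("lid_long",.646,-.2093,0,.036,"pics/e16.png",rng=6,pic="w16")
edge("lid_square",.479,-.337,17.3,-.008,rng=6,pic="w16")
edge("lid_medium",.4586,.0015,5.6,.018,rng=6,pic="w16")
a=cv2.imread("pics/e16.png");b=r.snapshot("scene")[:,:,::-1]
cv2.imwrite("pics/m16.png",np.vstack([cv2.resize(a[:300],(560,300)),b[140:300]])[:600])
b=cv2.resize(b[140:300,90:460],None,fx=2,fy=2);cv2.imwrite("pics/s16.png",b)
E
```

```text
t 28.5 pos [ 0.5751 -0.2659  0.2265] yaw_y -0.12 F [ 1.3 -0.2 -0.4] open 0.998 ff 0.0 q [ 0.71  0.78 -0.66  1.54  0.54  1.01 -0.11]
lid_long mm [ 646.1 -210.4] yaw -0.6 score 149.9
lid_square mm [ 479.4 -337.4] yaw 18.1 score 122.1
lid_medium mm [452.6  -4.5] yaw 1.6 score 0.0
```

View pics/m16.png

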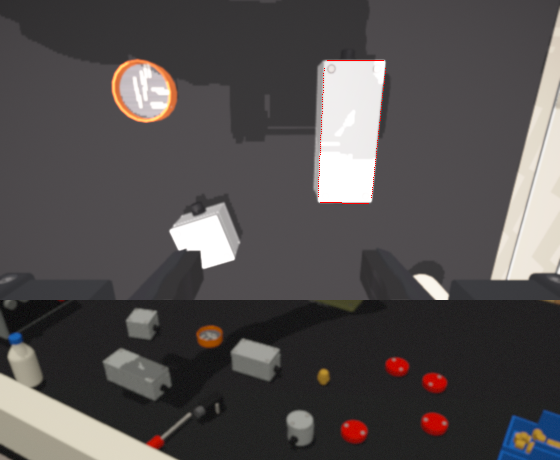

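View pics/s16.png

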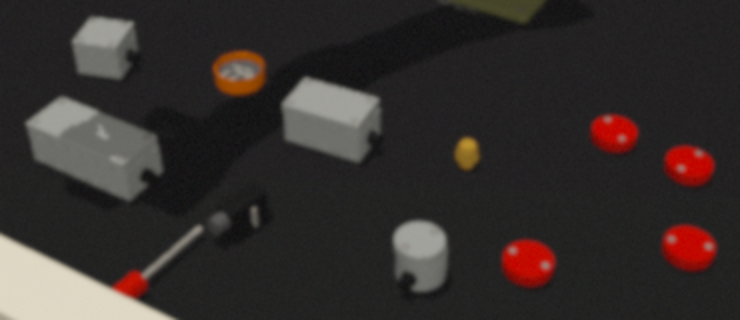

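All four enclosures look closed and flush, and the red discs are undisturbed.

```bash
python3 -c "
from plant import r
print(r.finish_job())"
```

```text
the job is handed in; nothing more can be done
None
```

I took the stack apart, put each of the four lids on its own enclosure and handed the job in at about 28.5 s of the 104 s allowed; in the last images they look closed and flush, each measuring within about 2 mm of centre.

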